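# Sort the tea tins by weight

## Task

The tea tins look alike, so sort them by feel: first pull the tea cabinet's drawer out all the way to its stop, then lift each tin to feel its weight and stand the full ones (over 350 g) upright in the round sockets of the drawer and the nearly empty ones (under 250 g) upright in the green refill tray; a half-full tin between those weights may go to either place. When every tin is put away, push the drawer fully shut, and leave the kettle and the cups where they are.

Things in the scene. Friction and masses are not known exactly. Their poses are not given: they have to be found in the camera images.
- tin0: A closed steel tea tin with a blue band, an upright cylinder 60 mm in diameter and 84 mm tall, lid included, with a weighted foot (centre of mass about 20 mm up): nearly empty (120 g) to full (510 g), whatever the colour. Starts standing on the table. Origin: centre of its underside, z up along the tin. Four or five of the tins are there in a run.
- tin1: A closed steel tea tin with a red band, an upright cylinder 60 mm in diameter and 84 mm tall, lid included, with a weighted foot (centre of mass about 20 mm up): nearly empty (120 g) to full (510 g), whatever the colour. Starts standing on the table. Origin: centre of its underside, z up along the tin. Four or five of the tins are there in a run.
- tin2: A closed steel tea tin with a yellow band, an upright cylinder 60 mm in diameter and 84 mm tall, lid included, with a weighted foot (centre of mass about 20 mm up): nearly empty (120 g) to full (510 g), whatever the colour. Starts standing on the table. Origin: centre of its underside, z up along the tin. Four or five of the tins are there in a run.
- tin3: A closed steel tea tin with a green band, an upright cylinder 60 mm in diameter and 84 mm tall, lid included, with a weighted foot (centre of mass about 20 mm up): nearly empty (120 g) to full (510 g), whatever the colour. Starts standing on the table. Origin: centre of its underside, z up along the tin. Four or five of the tins are there in a run.
- tin4: A closed steel tea tin with a white band, an upright cylinder 60 mm in diameter and 84 mm tall, lid included, with a weighted foot (centre of mass about 20 mm up): nearly empty (120 g) to full (510 g), whatever the colour. Starts standing on the table. Origin: centre of its underside, z up along the tin. Four or five of the tins are there in a run.
- drawer (a joint): Travel of the tea cabinet's one drawer in m: 0 is fully shut, it grows as the drawer is pulled out towards the robot (along -x of the cabinet). It runs stiffly (about 3 N), stays where it is left, and ends at a firm stop somewhere between 0.13 and 0.17.
- drawer_handle (a point): Middle of the drawer's dark horizontal bar handle (about 120 mm long across the drawer, 10 mm thick, held by a short post at each end), 45 mm in front of the drawer front and 105 mm above the table, 32 mm below the cabinet's top; moves with the drawer; axes as the cabinet's.
- cabinet: Wooden tea cabinet, 220 mm deep (x), 340 mm wide (y), 137 mm high, fixed to the table; origin: centre of its underside. The drawer front faces -x of this frame, towards the robot. Inside the drawer lies a board with a row of four round sockets; the drawer front reaches up to 136 mm above the table, the drawer's side walls to 60 mm.
- tray: Green refill tray, open on top, 220 x 220 mm outside, 32 mm high, walls 6 mm thick, floor about 6 mm, fixed to the table; origin: centre of its underside, x and y along its sides.
- kettle: Bystander: polished metal kettle about 115 mm high, body 112 mm in diameter, spout and handle reaching about 95 mm from its middle; origin: centre of its underside.
- socket0 (a point): Floor centre of one of the four round sockets in the drawer (69 mm in diameter, 14 mm deep, in a row 76 mm apart across the drawer, 75 mm behind the inside of the drawer front); the floor is 18 mm above the table; moves with the drawer; axes as the cabinet's, z up.
- socket1 (a point): Floor centre of one of the four round sockets in the drawer (69 mm in diameter, 14 mm deep, in a row 76 mm apart across the drawer, 75 mm behind the inside of the drawer front); the floor is 18 mm above the table; moves with the drawer; axes as the cabinet's, z up.
- socket2 (a point): Floor centre of one of the four round sockets in the drawer (69 mm in diameter, 14 mm deep, in a row 76 mm apart across the drawer, 75 mm behind the inside of the drawer front); the floor is 18 mm above the table; moves with the drawer; axes as the cabinet's, z up.
- socket3 (a point): Floor centre of one of the four round sockets in the drawer (69 mm in diameter, 14 mm deep, in a row 76 mm apart across the drawer, 75 mm behind the inside of the drawer front); the floor is 18 mm above the table; moves with the drawer; axes as the cabinet's, z up.
- cup0: Bystander: white ceramic tea cup, 66 mm in diameter, 50 mm high; origin: centre of its underside.
- cup1: Bystander: white ceramic tea cup, 66 mm in diameter, 50 mm high; origin: centre of its underside.
Mind the look-alikes: they are no part of the job. What is shaped like the tin4 but orange is not meant. Leave any turquoise look-alike of the tin1 alone.

How it is judged (in metres and radians):
On the way, in this order (a step that is already met when the one before it is completed fails the run):
1. the drawer is pulled out to its stop (value of joint drawer above 0.144 m), for 0.2 s.
2. every tin stands released in its right place: a drawer socket or the refill tray, by weight (angle between each of tin0, tin1, tin2, tin3, tin4's own z axis and vertical below 0.1 rad and contact force between each of tin0, tin1, tin2, tin3, tin4 and the fingers below 0.2 N and (((distance between tin0 and socket0 below 0.01 m or distance between tin0 and socket1 below 0.01 m or distance between tin0 and socket2 below 0.01 m or distance between tin0 and socket3 below 0.01 m) and contact force between tin0 and anything else above 2.4 N) or (x of tin0 in the frame of tray between -0.08 and 0.08 m and y of tin0 in the frame of tray between -0.08 and 0.08 m and z of tin0 in the frame of tray below 0.015 m and contact force between tin0 and anything else below 3.5 N)) and (((distance between tin1 and socket0 below 0.01 m or distance between tin1 and socket1 below 0.01 m or distance between tin1 and socket2 below 0.01 m or distance between tin1 and socket3 below 0.01 m) and contact force between tin1 and anything else above 2.4 N) or (x of tin1 in the frame of tray between -0.08 and 0.08 m and y of tin1 in the frame of tray between -0.08 and 0.08 m and z of tin1 in the frame of tray below 0.015 m and contact force between tin1 and anything else below 3.5 N)) and (((distance between tin2 and socket0 below 0.01 m or distance between tin2 and socket1 below 0.01 m or distance between tin2 and socket2 below 0.01 m or distance between tin2 and socket3 below 0.01 m) and contact force between tin2 and anything else above 2.4 N) or (x of tin2 in the frame of tray between -0.08 and 0.08 m and y of tin2 in the frame of tray between -0.08 and 0.08 m and z of tin2 in the frame of tray below 0.015 m and contact force between tin2 and anything else below 3.5 N)) and (((distance between tin3 and socket0 below 0.01 m or distance between tin3 and socket1 below 0.01 m or distance between tin3 and socket2 below 0.01 m or distance between tin3 and socket3 below 0.01 m) and contact force between tin3 and anything else above 2.4 N) or (x of tin3 in the frame of tray between -0.08 and 0.08 m and y of tin3 in the frame of tray between -0.08 and 0.08 m and z of tin3 in the frame of tray below 0.015 m and contact force between tin3 and anything else below 3.5 N)) and (((distance between tin4 and socket0 below 0.01 m or distance between tin4 and socket1 below 0.01 m or distance between tin4 and socket2 below 0.01 m or distance between tin4 and socket3 below 0.01 m) and contact force between tin4 and anything else above 2.4 N) or (x of tin4 in the frame of tray between -0.08 and 0.08 m and y of tin4 in the frame of tray between -0.08 and 0.08 m and z of tin4 in the frame of tray below 0.015 m and contact force between tin4 and anything else below 3.5 N))), for 0.3 s.
3. the drawer is pushed fully shut (value of joint drawer below 0.006 m), for 0.2 s.
At the end, for the whole second after the job is handed in: Drawer shut to 6 mm; every tin present upright (0.1 rad), released, at rest: in a drawer socket (origin within 10 mm of its floor centre; only tins above 245 g) or on the tray floor (within 80 mm of the tray's middle along each side; only tins below 357 g) (all of step 2 and value of joint drawer between -0.01 and 0.006 m and linear speed of each of tin0, tin1, tin2, tin3, tin4 below 0.03 m/s); the robot touches nothing.
It fails at once if the kettle or a cup is moved by more than 30 mm (distance of any of kettle, cup0, cup1 from where it was at the start of the episode above 0.03 m).
Of tin0, tin1, tin2, tin3, tin4 only 4 to 5 are there at a start; the rules pass over those that are not, and their reading is None.
At some moment in a run one of tin0, tin1, tin2, tin3, tin4 may be knocked a few centimetres aside while the robot is not near it.
It also fails if it takes over 208 s, if anything falls off the work surface, if the arm or the gripper's body presses on something with over 40 N, if the wrist force passes 120 N, or if a joint passes its speed limit or range.

## Robot

A 6-joint arm with a two-finger parallel gripper is mounted at the origin on the work surface. World frame = base frame: x ahead of the robot, y to its left, z up, the work surface at z = 0. Lengths are in mm, angles in rad, forces in N, time in s.
With the tool pointing down it reaches from about 350 to 975 mm from the base axis. Payload 7.1 kg.
Tool frame: the origin (TCP) lies midway between the tips of the shut fingers; the grasp point (between the pads) lies 19 mm behind it; z points along the fingers, y is the line along which they close (so a half turn about z gives the same grasp; the last joint's range is limited). The gripper opens to 88 mm and grips with 3 to 60 N. Pads are 20 mm wide; open, the fingers measure 115 mm over their backs; the gripper's body (75 mm by 178 mm) begins 61 mm behind the grasp point.
Start: joints at [1.318, 0.423, 1.63, -0, 1.089, -0.019], TCP at [144.766, 607.986, 222.675] pointing down, gripper open.
Joint ranges: [-3, 3], [-0.9, 2.11], [0.09, 2.58], [-1.31, 4.45], [0.11, 2.69], [-2.54, 2.54]. Speed limits (rad/s): [2.39, 2.39, 3.01, 3.14, 3.14, 3.14].

## Interface

Orientations are given as a rotation vector (axis times angle).
In Python, from workcell import ctrl gives the robot as it stands. The module is installed in compiled form; this text tells all that it offers.
- The arm moves only by the tool apply_moves, never from a script. Its argument "targets" is a list of rows, each a list of 3 entries, a list of its own where there are three numbers: the opening, from -1 (shut) to 1 (fully open), then the shift along the tool's x, y, z normalised to -1 to 1, where 1 is 5 cm, then the turn, a rotation vector about the tool's x, y, z normalised to -1 to 1, where 1 is 90 degrees. In form: [[jaw, [x, y, z], [wx, wy, wz]], ...]. A call has 1 to 8 rows; each row shifts and turns the commanded pose from where the row before left it, along the tool's axes as they then stand; what a row does not reach is not made up. A row lasts 1/8 s, in which the tool goes at most 62.5 mm and 10.7 degrees, less where a joint would pass 70% of its speed; a pose out of reach is approached as far as the arm can. A call with a number of a shift or a turn outside -1 to 1 is refused whole. A call with a gripper value outside its range is refused whole. The fingers move at their own pace and stop on an object; the grip force is fixed at half the most. Time passes only in rows, so rows that do not move let the fingers close. It gives the time, the measured TCP pose, the force, the opening and the grip force at its end, in the units of the state.
- ctrl.get_obs(): the state, without advancing time (a new reading comes with each control period).
- ctrl.get_image(name): name is "scene" or "top" or "wrist"; returns a dict with "pixels" (400x640x3 uint8, blue, green, red), "camera_matrix" (3x3 intrinsics, pixels), "view" (4x4, takes a point from world to camera coordinates); the wrist camera has in their place "hand_eye" (4x4, takes a point from camera to tool coordinates, whose origin is the TCP and whose axes are the flange's). Camera axes: x right, y down, z forward; pixel columns grow to the right and rows downward; lengths in mm; the calibration is good to about 2 mm. A picture is of the moment at which its call begins: read the wrist's pose just before it. There is no depth.
- ctrl.close_job(): hands the job in; it is judged then, once.
Trained networks look in the newest picture that a camera, given by its name, has taken for a name from the list of things; names that differ only in an ending like _2 or _b are one class to them, and where a whole thing is asked for, a point or a joint stands for the part that bears it (a point fixed in the world has none). Each returns a list of dicts, best first, with "score" (0 to 1); they miss things now and then, are a little off and sometimes report something else, mostly with a low value. They report only what shows in the picture. A call takes as long as a camera call. They do not tell look-alikes from the thing itself.
- ctrl.masks_of(label, camera): "region" (400x640 bool, what is visible of it) and "bbox" ([left, top, right, bottom] in pixels, round what is visible of it).
- ctrl.pinpoint(label, camera): "xy" ([column, row] in pixels: a listed point, or the origin of a listed thing).
The state is a dict: "t": time; "qpos": joint angles; "qvel": joint speeds; "joint_torque": joint torques, N m; "ee_pos": TCP position; "orientation": TCP orientation; "ft_force": force on the tool from outside, world axes, zero at the start; "moment": the same for the moment, N m; "width": finger opening in mm; "grasp_force": force on a finger pad.
Only numpy, scipy, OpenCV 4.12 (cv2) and the standard library are available. Lean on these libraries where they do the work, as an engineer would, in place of code of your own. Each camera call takes 0.05 s, during which the arm holds its last target. There are 200 camera calls.

## Working session

There is one attempt and no reset: what is moved stays moved. The work goes in short steps, Python scripts to look and compute and a tool call to move; the robot and the scene stay as the last step left them, time stands still between calls to the robot, and variables do not carry over. Pictures are saved under pics/ and viewed, at most 14 in all, crops included, and the job is handed in when it is done.

Besides the shell and the picture viewer there is one more tool, called as name([rows], argument=value, ...), one row to a line, values as JSON. apply_moves: Moves the arm, as the interface text tells. Scaled input: -1 to 1 covers 5 cm each way for a shift and 90 degrees each way for a turn. Its arguments: {"type":"object","properties":{"targets":{"type":"array"}},"required":["targets"]}

```bash
mkdir -p pics
cat > h.py <<'E'
import numpy as np, cv2
from scipy.spatial.transform import Rotation as R
from workcell import ctrl
def cam(n):
    o=ctrl.get_obs(); im=ctrl.get_image(n); K=np.array(im["camera_matrix"])
    if n=="wrist":
        T=np.eye(4); T[:3,:3]=R.from_rotvec(o["orientation"]).as_matrix(); T[:3,3]=o["ee_pos"]
        V=np.linalg.inv(T@np.array(im["hand_eye"]))
    else: V=np.array(im["view"])
    return im["pixels"],K,V
def ray(K,V,p):
    d=V[:3,:3].T@np.linalg.inv(K)@np.array([p[0],p[1],1.]); c=-V[:3,:3].T@V[:3,3]
    return c,d/np.linalg.norm(d)
def onz(K,V,p,z):
    c,d=ray(K,V,p); return c+d*(z-c[2])/d[2]
def tri(rs):
    A=sum(np.eye(3)-np.outer(d,d) for c,d in rs); b=sum((np.eye(3)-np.outer(d,d))@c for c,d in rs)
    return np.linalg.solve(A,b)
def proj(K,V,X):
    q=K@(V[:3,:3]@np.array(X,float)+V[:3,3]); return q[:2]/q[2]
E
python3 - <<'E'
from h import *
np.set_printoptions(precision=1,suppress=True)
o=ctrl.get_obs(); print({k:np.round(v,3) for k,v in o.items()})
C={}
for n in("scene","top"):
    C[n]=cam(n); cv2.imwrite(f"pics/{n}0.png",C[n][0])
    print(n,"cam at",ray(*C[n][1:],(320,200)))
for l in["tin0","tin1","tin2","tin3","tin4","drawer_handle","cabinet","tray","kettle","socket0","cup0"]:
    for n in C:
        r=[(np.round(d["xy"]),round(d["score"],2),onz(*C[n][1:],d["xy"],105 if l=="drawer_handle" else 0)[:2]) for d in ctrl.pinpoint(l,n) if d["score"]>.3]
        print(l,n,*[f"{a}{s}->{w}" for a,s,w in r])
E
```

```text
{'t': np.float64(0.0), 'qpos': array([ 1.3,  0.4,  1.6, -0. ,  1.1, -0. ]), 'qvel': array([-0., -0.,  0., -0., -0., -0.]), 'joint_torque': array([  0. , -54.5, -27.4,   0.1,   0. ,  -0. ]), 'ee_pos': array([144.6, 607.5, 221.9]), 'orientation': array([-0.4, -3.1,  0. ]), 'ft_force': array([-0.1,  0.6, -0.3]), 'moment': array([-0., -0., -0.]), 'grasp_force': np.float64(0.0), 'width': np.float64(87.601)}
scene cam at (array([952.1, 656.6, 956.9]), array([-0.4, -0.5, -0.8]))
top cam at (array([ 469.5,   41.2, 1088.6]), array([ 0.1,  0. , -1. ]))
tin0 scene [238. 216.]0.95->[ 748.  -112.5] [251. 194.]0.8->[ 665.2 -171.4] [322. 184.]0.71->[434.9 -71.3] [283. 182.]0.68->[ 542.7 -158.2] [316. 166.]0.64->[ 398.1 -158.3] [268. 213.]0.6->[657.4 -66.4] [298. 199.]0.59->[542.1 -59.1]
tin0 top [400. 167.]0.96->[ 663.5 -163.9] [380. 136.]0.89->[ 759.5 -108.1] [368. 205.]0.75->[551.4 -63.1] [366. 243.]0.72->[440.9 -53.8] [399. 206.]0.68->[ 546.8 -155.3] [370. 170.]0.61->[656.4 -71.7] [403. 251.]0.59->[ 414.2 -160.9]
tin1 scene [238. 216.]0.95->[ 748.  -112.5] [251. 194.]0.8->[ 665.2 -171.4] [322. 1
[... 1781 characters left out ...]
-160.9]
drawer_handle scene [352. 242.]0.97->[547.6 236.4]
drawer_handle top [261. 204.]0.6->[554.5 236. ] [189. 277.]0.53->[362.7 431.3]
cabinet scene [218. 171.]0.66->[ 713.2 -344.4] [297. 292.]0.59->[734.3 232.3]
cabinet top [266. 150.]0.85->[726.5 239.7]
tray scene [264. 150.]0.85->[ 515.7 -348.4]
tray top [467. 224.]0.56->[ 488.3 -351.6]
kettle scene [222. 172.]0.98->[ 700.4 -333.6]
kettle top [461. 148.]0.95->[ 715.  -346.9]
socket0 scene
socket0 top [225. 268.]0.49->[374.8 365.2] [401. 205.]0.4->[ 548.4 -161.2]
cup0 scene [424. 266.]0.64->[377.1 373.7] [458. 287.]0.64->[346.6 477.6]
cup0 top [225. 268.]0.94->[375.1 366.1] [401. 167.]0.71->[ 662.5 -166.9] [187. 273.]0.56->[363.1 480.9]
```

View pics/scene0.png

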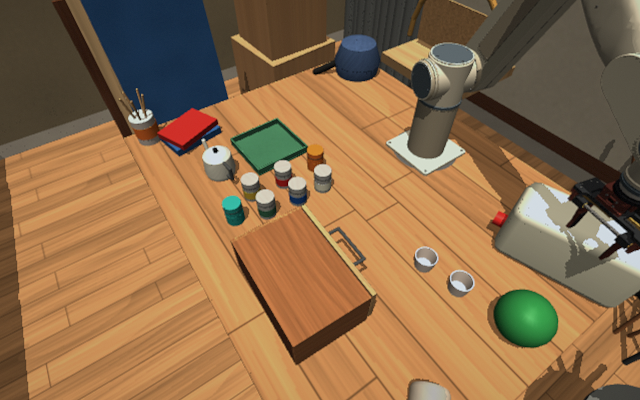

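View pics/top0.png

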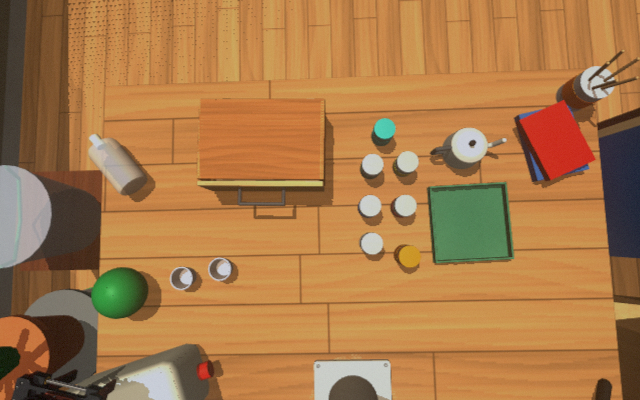

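The tins are at top-view pixels (370,170), (400,167), (368,205), (399,206) and (366,243). Turquoise (380,136) and orange (403,251) are look-alikes. The handle is at (261,204), the tray at (467,224) and the kettle at (461,148). Next I check the band colours in a close crop and triangulate.

```bash
cat > loc.py <<'E'
from h import *
np.set_printoptions(precision=1,suppress=True)
def pts(l,names=("scene","top"),smin=.3,zr=(-15,15)):
    C={n:cam(n)[1:] for n in names}
    P={n:[d for d in ctrl.pinpoint(l,n) if d["score"]>smin] for n in names}
    out=[]
    for a in P["scene"]:
        for b in P["top"]:
            X=tri([ray(*C["scene"],a["xy"]),ray(*C["top"],b["xy"])])
            e=max(np.linalg.norm(proj(*C["scene"],X)-a["xy"]),np.linalg.norm(proj(*C["top"],X)-b["xy"]))
            if e<4 and zr[0]<X[2]<zr[1]: out.append((X,e,np.round(a["xy"]),np.round(b["xy"])))
    return out
E
python3 - <<'E'
from loc import *
im,K,V=cam("scene"); cv2.imwrite("pics/crop1.png",cv2.resize(im[130:260,200:380],None,fx=4,fy=4,interpolation=cv2.INTER_CUBIC))
for l,zr in[("tin0",(-20,20)),("drawer_handle",(70,130)),("tray",(-30,30))]:
    for r in pts(l,zr=zr): print(l,*r)
# cabinet yaw from handle/cabinet masks
im,K,V=cam("top")
for l in["drawer_handle","cabinet","tray"]:
    m=ctrl.masks_of(l,"top")
    for d in m[:1]:
        r=cv2.minAreaRect(np.argwhere(d["region"])[:,::-1].astype(np.float32))
        b=cv2.boxPoints(r); z={"drawer_handle":105,"cabinet":137,"tray":32}[l]
        print(l,d["score"],[onz(K,V,p,z)[:2] for p in b])
o=ctrl.get_obs(); print(R.from_rotvec(o["orientation"]).as_matrix())
E
```

```text
tin0 [ 758.1 -106.5    9.2] 1.4828510695270354 [237. 217.] [381. 135.]
tin0 [ 542.7 -169.3  -15.8] 1.168104677258278 [283. 184.] [404. 207.]
tin0 [656.5 -68.6   2.9] 0.1088707992886663 [268. 212.] [369. 170.]
tin0 [ 667.8 -182.4   -8.3] 0.3598305200787287 [249. 194.] [406. 166.]
tin0 [446.2 -60.1   2.3] 0.2400265061464083 [321. 187.] [368. 241.]
tin0 [ 401.8 -150.6    4.9] 0.5746533599265236 [316. 167.] [400. 256.]
drawer_handle [557.1 235.4 107.7] 0.04394437053118496 [349. 242.] [261. 203.]
tray [ 491.  -362.8  -18.6] 0.40259859989309404 [268. 149.] [468. 224.]
drawer_handle 0.83 [array([557.3, 410.5]), array([628.9, 410.1]), array([614.6,  68.6]), array([544. ,  71.2])]
cabinet 0.94 [array([847.6, 408.4]), array([835.3,  57.7]), array([541.9,  64.3]), array([550.3, 405.6])]
tray 0.66 [array([ 601.1, -229.6]), array([ 608.5, -465.6]), array([ 388.8, -463. ]), array([ 380.1, -231.5])]
[[-1.   0.2  0. ]
 [ 0.2  1.   0. ]
 [-0.   0.  -1. ]]
```

View pics/crop1.png

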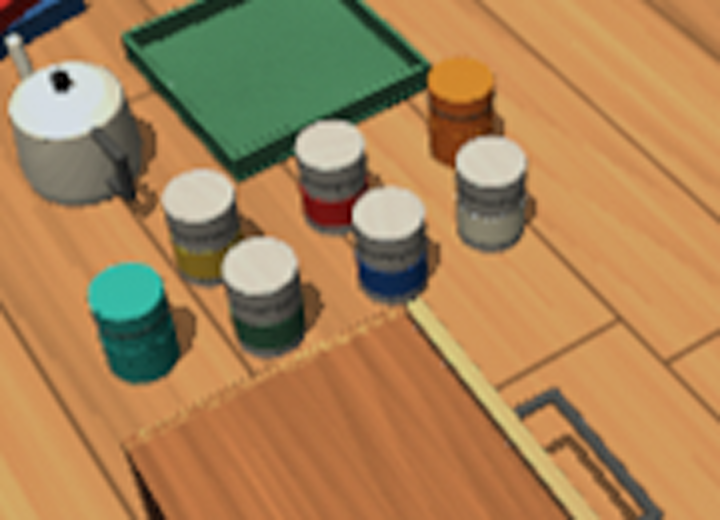

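All five tins are present: yellow, green, red, blue and white. In the crop, turquoise (140,320) and orange (460,110) are the look-alikes to leave alone. The first reach is for the dark handle bar at scene pixel (350,242).

```bash
cat > st.py <<'E'
from h import *
def st(tx=None,ty=None,tz=None,yaw=0.):
    o=ctrl.get_obs(); M=R.from_rotvec(o["orientation"]).as_matrix(); p=o["ee_pos"]
    y=np.degrees(np.arctan2(M[1,1],M[0,1]))
    print("t",round(float(o["t"]),2),"p",np.round(p,1),"yaw_y",round(y,2),"tilt",np.round(M[:2,2],3),"F",np.round(o["ft_force"],2),"w",round(float(o["width"]),1),"g",round(float(o["grasp_force"]),1),"q",np.round(o["qpos"],2))
    if tx is not None:
        d=np.array([tx,ty,tz])-p; print("tool shift units",np.round(M.T@d/50,3),"turn z units",round((y-yaw)/90,3))
if __name__=="__main__":
    import sys; st(*map(float,sys.argv[1:]))
E
python3 st.py 552 236 222
```

```text
t 2.05 p [144.8 608.  222.7] yaw_y 76.6 tilt [0. 0.] F [0.75 0.14 0.47] w 87.7 g 0.0 q [ 1.32  0.42  1.63 -0.    1.09 -0.02]
tool shift units [-9.646 -5.35   0.014] turn z units 0.851
```

apply_moves([
  [1, [0, 0, 0], [0, 0, 0.107]],
  [1, [0, 0, 0], [0, 0, 0.107]],
  [1, [0, 0, 0], [0, 0, 0.107]],
  [1, [0, 0, 0], [0, 0, 0.107]],
  [1, [0, 0, 0], [0, 0, 0.106]],
  [1, [0, 0, 0], [0, 0, 0.106]],
  [1, [0, 0, 0], [0, 0, 0.106]],
  [1, [0, 0, 0], [0, 0, 0.105]],
])

```text
t: 3.05
ee_pos: [144.8, 608.0, 222.7]
orientation: [2.227, 2.216, -0.0]
ft_force: [0.6, 0.2, -0.1]
width: 87.8
grasp_force: 0.0
```

apply_moves([
  [0, [-0.62, 0.6, 0], [0, 0, 0]],
  [0, [-0.62, 0.6, 0], [0, 0, 0]],
  [0, [-0.62, 0.6, 0], [0, 0, 0]],
  [0, [-0.62, 0.6, 0], [0, 0, 0]],
  [0, [-0.62, 0.6, 0], [0, 0, 0]],
  [0, [-0.62, 0.6, 0], [0, 0, 0]],
  [0, [-0.62, 0.6, 0], [0, 0, 0]],
  [0, [-0.62, 0.6, 0], [0, 0, 0]],
])

```text
t: 4.05
ee_pos: [385.8, 359.0, 222.9]
orientation: [2.221, 2.222, 0.001]
ft_force: [-0.1, 0.5, 0.7]
width: 44.0
grasp_force: 0.0
```

apply_moves([
  [-0.3, [-0.62, 0.6, 0], [0, 0, 0]],
  [-0.3, [-0.62, 0.6, 0], [0, 0, 0]],
  [-0.3, [-0.62, 0.6, 0], [0, 0, 0]],
  [-0.3, [-0.62, 0.6, 0], [0, 0, 0]],
  [-0.3, [0, 0, 0], [0, 0, 0]],
  [-0.3, [0, 0, 0], [0, 0, 0]],
])

```text
t: 4.8
ee_pos: [504.4, 236.2, 222.5]
orientation: [-2.221, -2.221, 0.001]
ft_force: [-0.6, -0.3, -0.2]
width: 30.7
grasp_force: 0.0
```

```bash
python3 st.py 552 236 222
python3 - <<'E'
from loc import *
im,K,V=cam("wrist"); cv2.imwrite("pics/w1.png",im)
c,d=ray(K,V,(320,200)); print("cam",c,d)
for x in ctrl.pinpoint("drawer_handle","wrist")[:2]: print(x, onz(K,V,x["xy"],105))
E
```

```text
t 4.8 p [504.4 236.2 222.5] yaw_y -0.02 tilt [-0.001  0.   ] F [-0.61 -0.34 -0.18] w 30.7 g 0.0 q [0.42 0.32 1.78 0.   1.04 0.42]
tool shift units [-0.004  0.952  0.01 ] turn z units -0.0
cam [505.1 311.2 385.5] [-0.  -0.3 -1. ]
{'xy': [379.2, 196.7], 'score': 0.82} [556.6 235.  105. ]
```

View pics/w1.png

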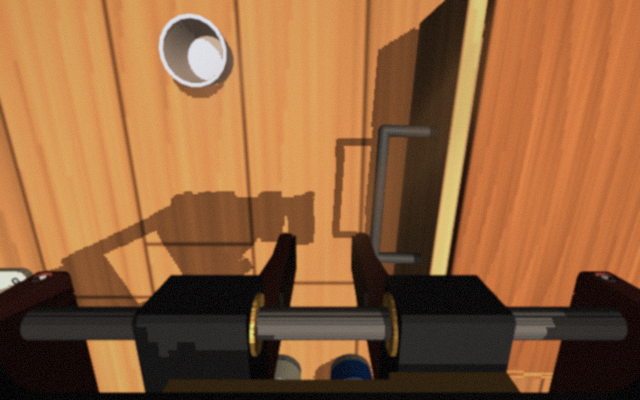

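The handle bar runs from (384,130) to (376,258). The drawer front's yellow top edge runs from (488,0) to (440,275).

Run:
```python
from loc import *
C={n:cam(n)[1:] for n in("wrist","scene","top")}
K,V=C["wrist"]
for p in[(384,130),(376,258)]: print(onz(K,V,p,105))
for p in[(479,0),(434,275),(465,90)]: print("edge",onz(K,V,p,136))
P={n:ctrl.pinpoint("drawer_handle",n)[0]["xy"] for n in C}; print(P)
for s in(("wrist","scene"),("wrist","top"),("wrist","scene","top")): print(s,tri([ray(*C[n],P[n]) for n in s]))
```

```text
[557.5 295.7 105. ]
[556.3 173.6 105. ]
edge [613.1 385.8 136. ]
edge [602.6 172.4 136. ]
edge [610.7 326.7 136. ]
{'wrist': [375.2, 198.4], 'scene': [351.8, 241.5], 'top': [261.3, 204.8]}
('wrist', 'scene') [551.2 237.1 111. ]
('wrist', 'top') [551.8 234.9 108.4]
('wrist', 'scene', 'top') [551.1 235.7 108.7]
```

apply_moves([
  [-0.3, [0, 0.52, 0], [0, 0, 0]],
  [-0.3, [0, 0.52, 0], [0, 0, 0]],
  [-0.3, [0, 0, 0.6], [0, 0, 0]],
  [-0.3, [0, 0, 0.6], [0, 0, 0]],
  [-0.3, [0, 0, 0.6], [0, 0, 0]],
  [-0.3, [0, 0, 0.6], [0, 0, 0]],
  [-0.3, [0, 0, 0.33], [0, 0, 0]],
  [-0.3, [0, 0, 0], [0, 0, 0]],
])

```text
t: 6.2
ee_pos: [556.2, 235.9, 85.2]
orientation: [-2.22, -2.221, 0.003]
ft_force: [-0.3, 0.7, 0.1]
width: 30.8
grasp_force: 0.0
```

apply_moves([
  [-1, [0, 0, 0], [0, 0, 0]],
  [-1, [0, 0, 0], [0, 0, 0]],
  [-1, [0, 0, 0], [0, 0, 0]],
  [-1, [0, 0, 0], [0, 0, 0]],
])

```text
t: 6.7
ee_pos: [557.0, 236.3, 87.2]
orientation: [2.222, 2.221, 0.001]
ft_force: [-2.9, 0.1, 6.8]
width: 9.3
grasp_force: 30.0
```

apply_moves([
  [-1, [0, -0.2, 0], [0, 0, 0]],
  [-1, [0, -0.35, 0], [0, 0, 0]],
  [-1, [0, -0.4, 0], [0, 0, 0]],
  [-1, [0, -0.4, 0], [0, 0, 0]],
  [-1, [0, -0.4, 0], [0, 0, 0]],
  [-1, [0, -0.4, 0], [0, 0, 0]],
  [-1, [0, -0.25, 0], [0, 0, 0]],
  [-1, [0, 0, 0], [0, 0, 0]],
])

```text
t: 7.7
ee_pos: [437.4, 240.1, 87.2]
orientation: [-2.221, -2.219, -0.012]
ft_force: [-3.0, 21.4, -1.6]
width: 9.2
grasp_force: 30.0
```

apply_moves([
  [-1, [0, -0.15, 0], [0, 0, 0]],
  [-1, [0, -0.1, 0], [0, 0, 0]],
  [-1, [0, 0, 0], [0, 0, 0]],
])

```text
t: 8.07
ee_pos: [426.4, 240.5, 87.2]
orientation: [-2.222, -2.219, -0.015]
ft_force: [0.9, 23.1, -5.3]
width: 8.9
grasp_force: 30.0
```

apply_moves([
  [-1, [0.08, -0.1, 0], [0, 0, 0]],
  [-1, [0, -0.1, 0], [0, 0, 0]],
  [-1, [0, 0, 0], [0, 0, 0]],
])

```text
t: 8.45
ee_pos: [414.7, 241.0, 87.1]
orientation: [2.221, 2.221, 0.005]
ft_force: [0.1, 3.2, 6.0]
width: 8.7
grasp_force: 30.0
```

apply_moves([
  [-1, [0, -0.1, 0], [0, 0, 0]],
  [-1, [0, 0, 0], [0, 0, 0]],
])

```text
t: 8.7
ee_pos: [409.9, 241.1, 87.1]
orientation: [2.222, 2.221, 0.005]
ft_force: [1.4, 5.5, 7.9]
width: 9.2
grasp_force: 30.0
```

apply_moves([
  [-1, [0, -0.1, 0], [0, 0, 0]],
  [-1, [0, 0, 0], [0, 0, 0]],
])

```text
t: 8.95
ee_pos: [409.1, 241.3, 87.2]
orientation: [2.216, 2.219, 0.015]
ft_force: [17.7, -2.4, -6.2]
width: 9.2
grasp_force: 30.0
```

apply_moves([
  [-1, [0, 0, 0], [0, 0, 0]],
  [-1, [0, 0.1, 0], [0, 0, 0]],
  [-0.3, [0, 0, 0], [0, 0, 0]],
  [-0.3, [0, 0, 0], [0, 0, 0]],
  [-0.3, [0, 0, -0.4], [0, 0, 0]],
  [-0.3, [0, 0, -0.8], [0, 0, 0]],
  [-0.3, [0, 0, -0.8], [0, 0, 0]],
  [-0.3, [0, 0, -0.8], [0, 0, 0]],
])

```text
t: 9.95
ee_pos: [408.2, 239.4, 226.8]
orientation: [-2.221, -2.222, 0.003]
ft_force: [0.6, -0.3, -0.1]
width: 30.8
grasp_force: 0.0
```

apply_moves([
  [0.2, [-0.5, 0.6, -0.5], [0, 0, 0]],
  [0.4, [-0.5, 0.6, -0.4], [0, 0, 0]],
  [0.6, [-0.5, 0.6, 0], [0, 0, 0]],
  [0.8, [-0.5, 0.6, 0], [0, 0, 0]],
  [0.8, [0, 0, 0], [0, 0, 0]],
  [0.8, [0, 0, 0], [0, 0, 0]],
])

```text
t: 10.7
ee_pos: [528.1, 140.1, 270.3]
orientation: [-2.221, -2.22, 0.003]
ft_force: [-0.3, 0.6, -0.5]
width: 78.8
grasp_force: 0.0
```

```bash
python3 st.py
python3 - <<'E'
from loc import *
C={}
for n in("wrist","scene","top"):
    a=cam(n);C[n]=a[1:]; cv2.imwrite(f"pics/{n}2.png",a[0])
    for x in ctrl.pinpoint("socket0",n): print(n,np.round(x["xy"]),round(x["score"],2), onz(*C[n],x["xy"],18))
    for x in ctrl.pinpoint("drawer_handle",n)[:1]: print(n,"handle",np.round(x["xy"]),round(x["score"],2), onz(*C[n],x["xy"],105))
E
```

```text
t 10.7 p [528.1 140.1 270.3] yaw_y -0.0 tilt [-0.002 -0.   ] F [-0.35  0.57 -0.45] w 78.8 g 0.0 q [0.24 0.25 1.76 0.   1.13 0.24]
wrist [342.  59.] 0.98 [550.9 275.3  18. ]
wrist [333. 182.] 0.88 [541.9 122.4  18. ]
wrist [333. 128.] 0.64 [540.7 193.8  18. ]
wrist handle [203.  84.] 0.78 [410.8 239.7 105. ]
scene [361. 268.] 0.67 [541.9 280.   18. ]
scene [342. 249.] 0.59 [548.  198.8  18. ]
scene [332. 232.] 0.59 [534.6 130.   18. ]
scene [374. 289.] 0.58 [554.6 355.   18. ]
scene [456. 288.] 0.42 [364.3 482.3  18. ]
scene handle [392. 218.] 0.65 [400.9 238.9 105. ]
top [310. 213.] 0.97 [530.4 110.3  18. ]
top handle [262. 255.] 0.56 [417.6 234.8 105. ]
```

View pics/wrist2.png

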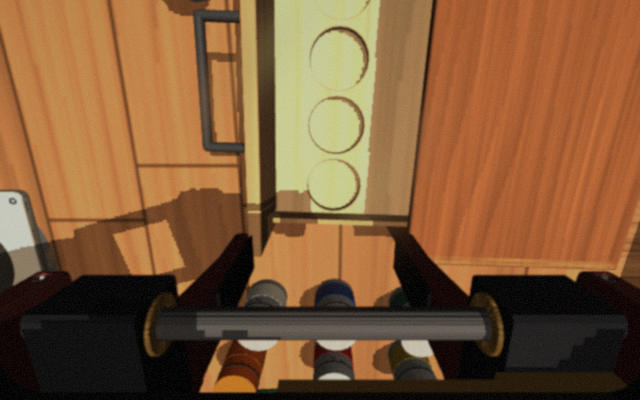

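Three of the sockets show, with rims centred near (338,57), (336,125) and (333,184). I rectify the plane z=32 and fit the row with its known 76 mm pitch.

```bash
cat > rect.py <<'E'
from loc import *
def rect(im,K,V,x0,x1,y0,y1,z,s=2):  # s px/mm, col=x,row=y
    H=K@np.column_stack([V[:3,0],V[:3,1],V[:3,2]*z+V[:3,3]])
    A=np.array([[1/s,0,x0],[0,1/s,y0],[0,0,1.]])
    return cv2.warpPerspective(im,H@A,(int((x1-x0)*s),int((y1-y0)*s)),flags=cv2.INTER_LINEAR|cv2.WARP_INVERSE_MAP)
E
python3 - <<'E'
from rect import *
for n in("wrist","top"):
    im,K,V=cam(n)
    g=rect(im,K,V,460,620,60,420,32); g=cv2.cvtColor(g,cv2.COLOR_BGR2GRAY)
    c=cv2.HoughCircles(cv2.GaussianBlur(g,(5,5),1),cv2.HOUGH_GRADIENT,1,100,param1=60,param2=14,minRadius=65,maxRadius=74)
    print(n, [] if c is None else [(460+a/2,60+b/2,r/2) for a,b,r in c[0]])
    cv2.imwrite(f"pics/rect_{n}.png",g)
a=cv2.imread("pics/rect_wrist.png");b=cv2.imread("pics/rect_top.png")
cv2.imwrite("pics/rect.png",cv2.hconcat([a,b])[:600])
E
```

```text
wrist [(np.float32(543.75), np.float32(197.25), np.float32(34.8)), (np.float32(541.25), np.float32(121.75), np.float32(34.9)), (np.float32(546.25), np.float32(272.25), np.float32(35.4))]
top []
```

View pics/rect.png

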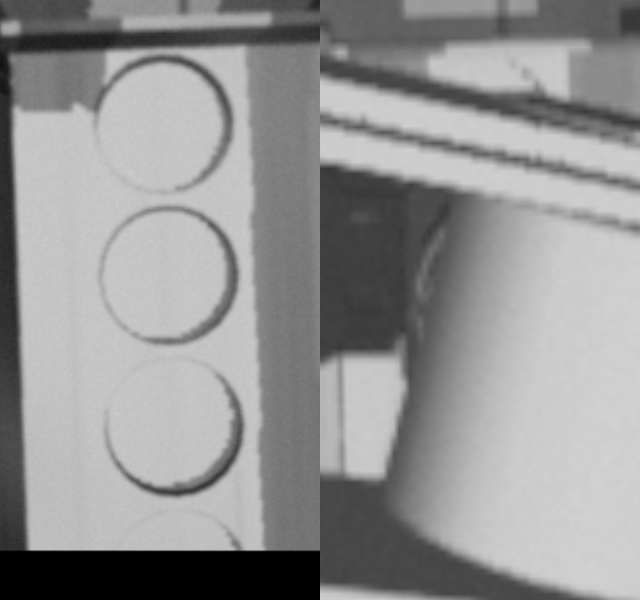

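The sockets are at (541,122), (544,197), (546,272) and (549,348). The pitch is 76 mm and the radius 35 mm, which confirms the plane height, and the yaw is −1.9°. Now I look at the tins from the wrist.

apply_moves([
  [0.95, [-0.84, 0.07, -0.02], [0, 0, 0]],
  [0.95, [-0.84, 0.07, -0.02], [0, 0, 0]],
  [0.95, [-0.84, 0.07, -0.02], [0, 0, 0]],
  [0.95, [-0.84, 0.07, -0.02], [0, 0, 0]],
  [0.95, [-0.84, 0.07, -0.02], [0, 0, 0]],
  [0.95, [-0.84, 0.07, -0.02], [0, 0, 0]],
  [0.95, [-0.84, 0.07, -0.02], [0, 0, 0]],
  [0.95, [-0.84, 0.07, -0.02], [0, 0, 0]],
])

```text
t: 12.25
ee_pos: [557.5, -197.3, 279.3]
orientation: [2.221, 2.222, 0.0]
ft_force: [0.9, -0.9, 0.2]
width: 85.2
grasp_force: 0.0
```

apply_moves([
  [0.95, [0, 0, 0], [0, 0, 0]],
  [0.95, [0, 0, 0], [0, 0, 0]],
])

```text
t: 12.5
ee_pos: [557.2, -195.5, 279.0]
orientation: [-2.221, -2.221, -0.0]
ft_force: [0.9, 0.5, -0.5]
width: 85.7
grasp_force: 0.0
```

```bash
python3 st.py
cat > lids.py <<'E'
from rect import *
def lids(n="wrist",z=84,box=(380,800,-240,20)):
    im,K,V=cam(n); cv2.imwrite(f"pics/{n}3.png",im); x0,x1,y0,y1=box
    g=rect(im,K,V,*box,z)
    c=cv2.HoughCircles(cv2.GaussianBlur(cv2.cvtColor(g,cv2.COLOR_BGR2GRAY),(5,5),1.5),cv2.HOUGH_GRADIENT,1,80,param1=80,param2=14,minRadius=54,maxRadius=66)
    for a,b,r in ([] if c is None else c[0]):
        px=np.round(proj(K,V,(x0+a/2,y0+b/2,z))); cv2.circle(g,(int(a),int(b)),int(r),(255,0,255),1)
        print(n,x0+a/2,y0+b/2,"r",r/2,"bgr",g[int(b),int(a)])
    cv2.imwrite(f"pics/lids_{n}.png",cv2.resize(g,None,fx=.8,fy=.8)); return im,K,V
if __name__=="__main__":
    im,K,V=lids()
    for d in ctrl.pinpoint("tin0","wrist"): print(np.round(d["xy"]),round(d["score"],2),onz(K,V,d["xy"],0)[:2])
E
python3 lids.py
```

```text
t 12.5 p [ 557.2 -195.5  279. ] yaw_y -0.01 tilt [-0.     0.001] F [ 0.94  0.46 -0.45] w 85.7 g 0.0 q [-0.36  0.31  1.66  0.    1.17 -0.36]
wrist 664.75 -169.75 r 29.25 bgr [183 199 202]
wrist 542.25 -158.25 r 28.7 bgr [196 210 206]
wrist 659.25 -72.75 r 28.8 bgr [216 208 205]
wrist 441.25 -62.25 r 29.8 bgr [181 200 203]
wrist 760.75 -109.75 r 29.6 bgr [176 200  72]
wrist 544.25 -61.25 r 30.25 bgr [198 204 202]
wrist 406.25 -162.25 r 28.05 bgr [ 43 131 200]
wrist 702.25 -118.25 r 28.85 bgr [54 64 69]
wrist 580.25 -114.75 r 28.2 bgr [ 67 122 192]
[476. 103.] 0.97 [ 762.2 -111. ]
[310.  64.] 0.96 [540.6 -62.7]
[313. 140.] 0.95 [ 544.  -159.4]
[401.  69.] 0.86 [659.3 -68.8]
[400. 146.] 0.82 [ 664.  -168.2]
[213. 146.] 0.79 [ 405.5 -167.6]
[232.  66.] 0.62 [439.7 -65. ]
```

View pics/lids_wrist.png

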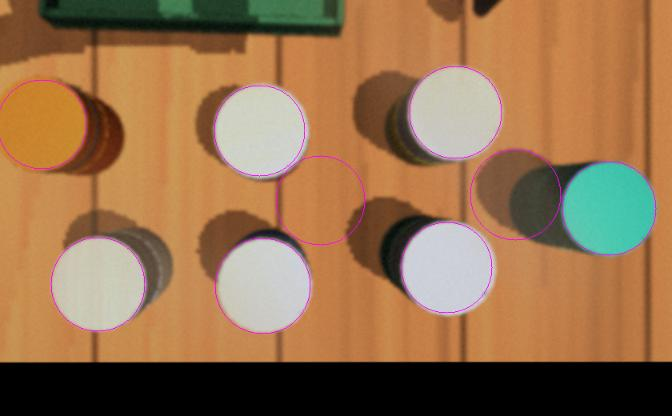

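The lids are at white (441,-62), blue (544,-61), red (542,-159), green (660,-72) and yellow (664,-170). Their radius of about 29.5 mm confirms the 84 mm top. Red goes first.

apply_moves([
  [1, [0.4, -0.15, 0.2], [0, 0, 0]],
  [1, [0.33, -0.14, 0.6], [0, 0, 0]],
  [1, [0, 0, 0.7], [0, 0, 0]],
  [1, [0, 0, 0.7], [0, 0, 0]],
  [1, [0, 0, 0.7], [0, 0, 0]],
  [1, [0, 0, 0.7], [0, 0, 0]],
  [1, [0, 0, 0.64], [0, 0, 0]],
  [1, [0, 0, 0.4], [0, 0, 0]],
])

```text
t: 13.6
ee_pos: [542.3, -157.9, 45.8]
orientation: [-2.218, -2.222, 0.001]
ft_force: [-0.1, -0.1, -0.9]
width: 87.9
grasp_force: 0.0
```

apply_moves([
  [0.1, [0, 0, 0], [0, 0, 0]],
  [-1, [0, 0, 0], [0, 0, 0]],
  [-1, [0, 0, 0], [0, 0, 0]],
  [-1, [0, 0, 0], [0, 0, 0]],
  [-1, [0, 0, 0], [0, 0, 0]],
])

```text
t: 14.22
ee_pos: [543.4, -159.4, 48.3]
orientation: [2.22, 2.221, 0.001]
ft_force: [-0.1, 1.7, 6.8]
width: 59.6
grasp_force: 30.0
```

```bash
python3 st.py 542.5 -159 47
```

```text
t 14.22 p [ 543.4 -159.4   48.3] yaw_y 0.01 tilt [ 0.001 -0.   ] F [-0.12  1.67  6.76] w 59.6 g 30.0 q [-0.31  0.59  1.85  0.    0.7  -0.31]
tool shift units [ 0.008 -0.019  0.026] turn z units 0.0
```

apply_moves([
  [-1, [0, 0, -0.4], [0, 0, 0]],
  [-1, [0, 0, -0.8], [0, 0, 0]],
  [-1, [0, 0, -0.8], [0, 0, 0]],
  [-1, [0, 0, -0.8], [0, 0, 0]],
  [-1, [0, 0, -0.4], [0, 0, 0]],
  [-1, [0, 0, 0], [0, 0, 0]],
  [-1, [0, 0, 0], [0, 0, 0]],
])

```text
t: 15.1
ee_pos: [542.0, -159.2, 206.0]
orientation: [-2.22, -2.22, 0.001]
ft_force: [-0.7, -0.0, -4.2]
width: 59.4
grasp_force: 30.0
```

```bash
cat > weigh.py <<'E'
from h import *
import sys; from st import st
F=[];Q=[]
for i in range(int(sys.argv[4]) if len(sys.argv)>4 else 10):
    ctrl.get_image("top"); o=ctrl.get_obs(); F.append(o["ft_force"]); Q.append(o["joint_torque"][1:3])
F=np.array(F); print("F mean",F.mean(0).round(2),"std",F.std(0).round(2),"grams",round(-F[:,2].mean()/9.81e-3),"+-",round(F[:,2].std()/len(F)**.5/9.81e-3),"tau",np.mean(Q,0).round(2))
st(*map(float,sys.argv[1:4]))
E
python3 weigh.py 488 -350 200
```

```text
F mean [-0.26  0.07 -4.11] std [0.69 0.56 0.47] grams 419 +- 15 tau [-51.1  -27.16]
t 15.6 p [ 542.9 -159.4  207. ] yaw_y 0.01 tilt [-0.  0.] F [-0.86  0.2  -4.17] w 59.7 g 30.0 q [-0.31  0.36  1.78 -0.    1.01 -0.31]
tool shift units [-3.812 -1.099  0.14 ] turn z units 0.0
```

Red weighs about 419 g, so it is full and goes in the socket at (541,122).

apply_moves([
  [-1, [0.6, -0.03, 0], [0, 0, 0]],
  [-1, [0.8, 0, 0], [0, 0, 0]],
  [-1, [0.9, 0, 0], [0, 0, 0]],
  [-1, [0.9, 0, 0], [0, 0, 0]],
  [-1, [0.9, 0, 0], [0, 0, 0]],
  [-1, [0.8, 0, 0], [0, 0, 0]],
  [-1, [0.72, 0, 0], [0, 0, 0]],
  [-1, [0, 0, 0], [0, 0, 0]],
])

```text
t: 16.6
ee_pos: [541.4, 123.8, 207.3]
orientation: [-2.218, -2.225, -0.001]
ft_force: [0.0, -0.5, -3.7]
width: 59.8
grasp_force: 30.0
```

apply_moves([
  [-1, [0, 0, 0.5], [0, 0, 0]],
  [-1, [0, 0, 0.8], [0, 0, 0]],
  [-1, [0, 0, 0.8], [0, 0, 0]],
  [-1, [0, 0, 0.3], [0, 0, 0]],
  [-1, [0, 0, 0], [0, 0, 0]],
  [-1, [0, 0, 0], [0, 0, 0]],
])

```text
t: 17.35
ee_pos: [542.6, 121.6, 88.6]
orientation: [2.22, 2.221, 0.003]
ft_force: [1.1, 0.1, -3.1]
width: 59.6
grasp_force: 30.0
```

```bash
python3 weigh.py 541.3 121.7 66 4
```

```text
F mean [ 0.04 -0.12 -4.32] std [0.44 0.77 0.22] grams 441 +- 11 tau [-53.61 -20.4 ]
t 17.55 p [542.1 121.7  88.4] yaw_y 0.02 tilt [0.002 0.   ] F [ 0.79  0.17 -4.37] w 59.7 g 30.0 q [ 0.2   0.51  1.87 -0.    0.76  0.2 ]
tool shift units [-0.001 -0.018  0.447] turn z units 0.0
```

apply_moves([
  [-1, [0, 0, 0.2], [0, 0, 0]],
  [-1, [0, 0, 0.2], [0, 0, 0]],
  [-1, [0, 0, 0], [0, 0, 0]],
])

```text
t: 17.92
ee_pos: [540.9, 121.5, 66.2]
orientation: [-2.221, -2.221, 0.002]
ft_force: [0.3, 1.6, -4.3]
width: 59.7
grasp_force: 30.0
```

apply_moves([
  [-1, [0, 0, 0.06], [0, 0, 0]],
  [-1, [0, 0, 0], [0, 0, 0]],
])

```text
t: 18.18
ee_pos: [542.9, 121.5, 65.7]
orientation: [2.22, 2.221, 0.003]
ft_force: [-1.1, -3.0, 11.2]
width: 59.7
grasp_force: 30.0
```

```bash
python3 weigh.py 541.3 121.7 66 2
```

```text
F mean [-0.19 -2.14 11.78] std [0.07 0.42 0.61] grams -1200 +- 44 tau [-46.87 -16.26]
t 18.27 p [542.9 121.6  65.8] yaw_y 0.02 tilt [0.003 0.   ] F [-0.12 -1.72 11.17] w 59.9 g 30.0 q [ 0.2   0.55  1.87 -0.    0.71  0.2 ]
tool shift units [ 0.003 -0.032 -0.005] turn z units 0.0
```

apply_moves([
  [1, [0, 0, 0], [0, 0, 0]],
  [1, [0, 0, 0], [0, 0, 0]],
  [1, [0, 0, 0], [0, 0, 0]],
  [1, [0, 0, -0.4], [0, 0, 0]],
  [1, [0, 0, -0.8], [0, 0, 0]],
  [1, [0, 0, -0.8], [0, 0, 0]],
  [1, [0, 0, -0.8], [0, 0, 0]],
  [1, [0, 0, 0], [0, 0, 0]],
])

```text
t: 19.27
ee_pos: [543.3, 122.1, 207.2]
orientation: [2.219, 2.219, 0.008]
ft_force: [-0.5, -0.0, -0.6]
width: 87.6
grasp_force: 0.0
```

apply_moves([
  [1, [-0.8, 0, -0.1], [0, 0, 0]],
  [1, [-0.8, 0, 0], [0, 0, 0]],
  [1, [-0.9, 0, 0], [0, 0, 0]],
  [1, [-0.9, 0, -0.2], [0, 0, 0]],
  [1, [-0.9, 0, -0.2], [0, 0, 0]],
  [1, [-0.9, 0, -0.2], [0, 0, 0]],
  [1, [-0.5, 0, -0.2], [0, 0, 0]],
  [1, [0, 0, 0], [0, 0, 0]],
])

```text
t: 20.27
ee_pos: [541.2, -164.8, 248.3]
orientation: [-2.224, -2.218, 0.001]
ft_force: [0.2, -0.3, -1.0]
width: 87.4
grasp_force: 0.0
```

```bash
python3 lids.py; python3 st.py 543.5 -61.5 47
```

```text
wrist 441.25 -62.75 r 29.4 bgr [172 193 199]
wrist 659.75 -72.25 r 29.25 bgr [198 196 196]
wrist 544.75 -61.25 r 29.75 bgr [203 206 204]
wrist 663.75 -169.75 r 29.9 bgr [181 200 204]
wrist 758.75 -109.25 r 28.1 bgr [168 191  61]
wrist 404.25 -162.75 r 29.8 bgr [ 42 131 199]
[239.  88.] 0.94 [438.2 -62.8]
[324.  90.] 0.9 [543.2 -64.7]
[415. 174.] 0.88 [ 662.8 -170.6]
[416.  96.] 0.69 [657.5 -72.5]
[217. 169.] 0.61 [ 401.4 -162.6]
t 20.38 p [ 540.7 -162.9  247.8] yaw_y -0.02 tilt [-0.002  0.001] F [-0.25  0.08  0.57] w 87.6 g 0.0 q [-0.31  0.31  1.74  0.    1.1  -0.31]
tool shift units [2.024 0.063 4.018] turn z units -0.0
```

apply_moves([
  [1, [0.7, 0.06, 0.3], [0, 0, 0]],
  [1, [0.7, 0, 0.5], [0, 0, 0]],
  [1, [0.62, 0, 0.6], [0, 0, 0]],
  [1, [0, 0, 0.7], [0, 0, 0]],
  [1, [0, 0, 0.8], [0, 0, 0]],
  [1, [0, 0, 0.7], [0, 0, 0]],
  [1, [0, 0, 0.4], [0, 0, 0]],
  [1, [0, 0, 0], [0, 0, 0]],
])

```text
t: 21.38
ee_pos: [542.4, -60.9, 47.1]
orientation: [-2.217, -2.221, 0.004]
ft_force: [0.0, 1.1, 0.2]
width: 88.2
grasp_force: 0.0
```

apply_moves([
  [0.1, [0, 0, 0], [0, 0, 0]],
  [-1, [0, 0, 0], [0, 0, 0]],
  [-1, [0, 0, 0], [0, 0, 0]],
  [-1, [0, 0, 0], [0, 0, 0]],
])

```text
t: 21.88
ee_pos: [544.8, -62.5, 50.0]
orientation: [2.221, 2.221, 0.001]
ft_force: [-1.0, 0.8, 5.6]
width: 59.8
grasp_force: 30.0
```

apply_moves([
  [-1, [0, 0, -0.4], [0, 0, 0]],
  [-1, [0, 0, -0.8], [0, 0, 0]],
  [-1, [0, 0, -0.8], [0, 0, 0]],
  [-1, [0, 0, -0.8], [0, 0, 0]],
  [-1, [0, 0, -0.4], [0, 0, 0]],
  [-1, [0, 0, 0], [0, 0, 0]],
  [-1, [0, 0, 0], [0, 0, 0]],
])

```text
t: 22.75
ee_pos: [543.6, -62.4, 208.0]
orientation: [-2.22, -2.221, 0.002]
ft_force: [-1.1, -0.2, -2.5]
width: 59.3
grasp_force: 30.0
```

```bash
python3 weigh.py 543.7 197.2 207
```

```text
F mean [-0.18  0.08 -2.19] std [0.53 0.62 0.3 ] grams 223 +- 10 tau [-48.04 -26.26]
t 23.25 p [544.4 -62.4 209. ] yaw_y 0.01 tilt [-0.  0.] F [-0.56 -0.22 -2.19] w 59.7 g 30.0 q [-0.14  0.33  1.81  0.    1.   -0.14]
tool shift units [ 5.192 -0.012  0.04 ] turn z units 0.0
```

Blue weighs about 223 g and goes to the tray. I go over the tray to measure it, holding the tin.

apply_moves([
  [-1, [-0.7, -0.13, 0], [0, 0, 0]],
  [-1, [-0.86, -0.13, 0], [0, 0, 0]],
  [-1, [-0.9, -0.13, 0], [0, 0, 0]],
  [-1, [-0.9, -0.13, 0], [0, 0, 0]],
  [-1, [-0.9, -0.13, 0], [0, 0, 0]],
  [-1, [-0.9, -0.13, 0], [0, 0, 0]],
  [-1, [-0.86, -0.13, 0], [0, 0, 0]],
  [-1, [-0.73, -0.13, 0], [0, 0, 0]],
])

```text
t: 24.25
ee_pos: [492.1, -401.6, 209.1]
orientation: [2.222, 2.221, -0.0]
ft_force: [-0.3, 0.1, -1.6]
width: 59.5
grasp_force: 30.0
```

apply_moves([
  [-1, [0, 0, 0], [0, 0, 0]],
  [-1, [0, 0, 0], [0, 0, 0]],
])

```text
t: 24.5
ee_pos: [492.3, -399.3, 208.9]
orientation: [-2.221, -2.221, -0.0]
ft_force: [-0.4, -0.2, -1.7]
width: 59.3
grasp_force: 30.0
```

```bash
python3 st.py
python3 - <<'E'
from rect import *
im,K,V=cam("wrist"); a=rect(im,K,V,350,650,-480,-180,32,1.3)
im2,K2,V2=cam("top"); b=rect(im2,K2,V2,350,650,-480,-180,32,1.3)
cv2.imwrite("pics/tray.png",cv2.hconcat([a,b]))
for n,(K_,V_) in dict(wrist=(K,V),top=(K2,V2)).items():
    for d in ctrl.pinpoint("tray",n)[:1]: print(n,d["xy"],d["score"],onz(K_,V_,d["xy"],0))
E
```

```text
t 24.5 p [ 492.3 -399.3  208.9] yaw_y -0.01 tilt [-0.001  0.001] F [-0.38 -0.24 -1.71] w 59.3 g 30.0 q [-0.7   0.45  1.62  0.    1.07 -0.7 ]
wrist [324.8, 138.9] 0.78 [ 494.9 -355.6    0. ]
top [466.2, 221.7] 0.83 [ 495.7 -349.2    0. ]
```

View pics/tray.png

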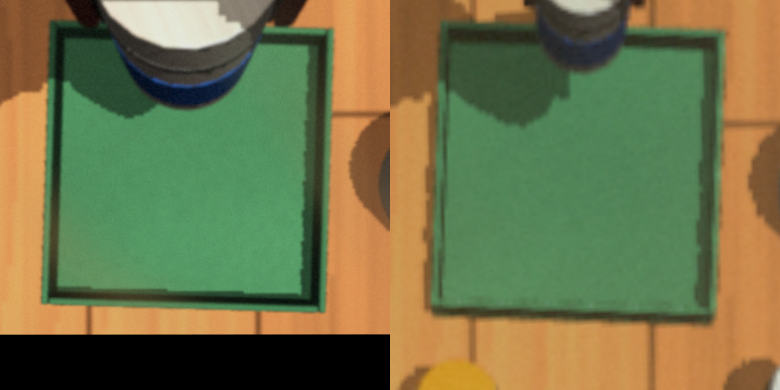

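The tray corners, rectified at z=32, give a centre of (494,-352), a width of 217 mm and a yaw of +1.6°. I place blue at (445,-402).

apply_moves([
  [-1, [-0.03, -0.5, 0.2], [0, 0, 0]],
  [-1, [-0.03, -0.45, 0.3], [0, 0, 0]],
  [-1, [0, 0, 0.7], [0, 0, 0]],
  [-1, [0, 0, 0.8], [0, 0, 0]],
  [-1, [0, 0, 0.5], [0, 0, 0]],
  [-1, [0, 0, 0.3], [0, 0, 0]],
  [-1, [0, 0, 0.1], [0, 0, 0]],
  [-1, [0, 0, 0], [0, 0, 0]],
])

```text
t: 25.7
ee_pos: [445.5, -403.1, 64.7]
orientation: [2.22, 2.222, 0.0]
ft_force: [0.0, 0.6, -1.2]
width: 59.7
grasp_force: 30.0
```

apply_moves([
  [-1, [0, 0, 0.1], [0, 0, 0]],
  [-1, [0, 0, 0], [0, 0, 0]],
])

```text
t: 25.95
ee_pos: [445.1, -403.1, 59.5]
orientation: [2.221, 2.221, 0.0]
ft_force: [-0.0, -0.5, -3.2]
width: 59.7
grasp_force: 30.0
```

```bash
python3 weigh.py 445 -402 54 2
```

```text
F mean [-0.01 -0.1  -2.33] std [0.19 0.37 0.33] grams 238 +- 24 tau [-58.15 -19.82]
t 26.05 p [ 445.1 -403.1   59.5] yaw_y 0.01 tilt [ 0. -0.] F [-0.19  0.27 -2.  ] w 59.2 g 30.0 q [-0.76  0.61  1.77 -0.    0.76 -0.76]
tool shift units [ 0.022 -0.003  0.11 ] turn z units 0.0
```

apply_moves([
  [-1, [0, 0, 0.06], [0, 0, 0]],
  [-1, [0, 0, 0.04], [0, 0, 0]],
  [-1, [0, 0, 0], [0, 0, 0]],
])

```text
t: 26.42
ee_pos: [445.2, -403.2, 55.9]
orientation: [2.221, 2.222, -0.0]
ft_force: [-2.8, 3.9, 15.3]
width: 59.8
grasp_force: 30.0
```

```bash
python3 weigh.py 445 -402 54 2
```

```text
F mean [-3.21  2.85 14.5 ] std [0.19 0.1  0.57] grams -1478 +- 41 tau [-49.78 -18.71]
t 26.52 p [ 445.2 -403.2   55.9] yaw_y 0.03 tilt [ 0.    -0.001] F [-3.39  2.94 13.92] w 59.3 g 30.0 q [-0.76  0.62  1.77 -0.    0.75 -0.76]
tool shift units [ 0.024 -0.003  0.038] turn z units 0.0
```

apply_moves([
  [1, [0, 0, 0], [0, 0, 0]],
  [1, [0, 0, 0], [0, 0, 0]],
  [1, [0, 0, 0], [0, 0, 0]],
  [1, [0, 0, -0.6], [0, 0, 0]],
  [1, [0, 0, -0.8], [0, 0, 0]],
  [1, [0, 0, -0.8], [0, 0, 0]],
  [1, [0, 0, -0.8], [0, 0, 0]],
  [1, [0.3, 0.3, -0.8], [0, 0, 0]],
])

```text
t: 27.52
ee_pos: [459.4, -388.3, 245.3]
orientation: [-2.223, -2.22, 0.0]
ft_force: [0.3, -0.9, -0.8]
width: 87.7
grasp_force: 0.0
```

apply_moves([
  [1, [0.7, 0.6, 0], [0, 0, 0]],
  [1, [0.7, 0.6, 0], [0, 0, 0]],
  [1, [0.7, 0.6, 0], [0, 0, 0]],
  [1, [0.7, 0.6, 0], [0, 0, 0]],
  [1, [0.6, 0.5, 0], [0, 0, 0]],
  [1, [0.5, 0.3, 0], [0, 0, 0]],
  [1, [0, 0, 0], [0, 0, 0]],
  [1, [0, 0, 0], [0, 0, 0]],
])

```text
t: 28.52
ee_pos: [619.5, -193.3, 243.9]
orientation: [-2.221, -2.222, 0.001]
ft_force: [-0.3, 0.9, -0.5]
width: 88.3
grasp_force: 0.0
```

```bash
python3 lids.py; python3 st.py 664 -169.7 47
```

```text
wrist 664.25 -169.25 r 29.55 bgr [192 208 205]
wrist 659.75 -72.25 r 29.55 bgr [215 211 206]
wrist 441.75 -63.25 r 29.9 bgr [179 197 205]
wrist 759.25 -109.75 r 28.6 bgr [174 197  96]
wrist 404.25 -162.75 r 29.55 bgr [ 44 131 203]
wrist 443.75 -149.25 r 29.95 bgr [32 46 71]
[355.  71.] 0.87 [657.8 -72.2]
[174.  61.] 0.8 [443.4 -61.3]
[439. 103.] 0.79 [ 762.9 -109. ]
[156. 147.] 0.77 [ 405.9 -163.2]
t 28.62 p [ 619.4 -193.8  244.1] yaw_y -0.05 tilt [-0. -0.] F [-0.65 -0.11  0.55] w 88.3 g 0.0 q [-0.32  0.44  1.56 -0.    1.15 -0.32]
tool shift units [0.483 0.894 3.941] turn z units -0.001
```

apply_moves([
  [1, [0.3, 0.45, 0.3], [0, 0, 0]],
  [1, [0.18, 0.45, 0.5], [0, 0, 0]],
  [1, [0, 0, 0.6], [0, 0, 0]],
  [1, [0, 0, 0.7], [0, 0, 0]],
  [1, [0, 0, 0.8], [0, 0, 0]],
  [1, [0, 0, 0.7], [0, 0, 0]],
  [1, [0, 0, 0.34], [0, 0, 0]],
  [1, [0, 0, 0], [0, 0, 0]],
])

```text
t: 29.62
ee_pos: [664.1, -169.4, 46.3]
orientation: [-2.221, -2.22, 0.002]
ft_force: [-0.6, -0.1, 0.4]
width: 88.1
grasp_force: 0.0
```

apply_moves([
  [0.1, [0, 0, 0], [0, 0, 0]],
  [-1, [0, 0, 0], [0, 0, 0]],
  [-1, [0, 0, 0], [0, 0, 0]],
  [-1, [0, 0, 0], [0, 0, 0]],
])

```text
t: 30.12
ee_pos: [665.4, -169.0, 48.2]
orientation: [2.22, 2.221, 0.001]
ft_force: [-1.4, 0.3, 5.9]
width: 59.6
grasp_force: 30.0
```

apply_moves([
  [-1, [0, 0, -0.4], [0, 0, 0]],
  [-1, [0, 0, -0.8], [0, 0, 0]],
  [-1, [0, 0, -0.8], [0, 0, 0]],
  [-1, [0, 0, -0.8], [0, 0, 0]],
  [-1, [0, 0, -0.4], [0, 0, 0]],
  [-1, [0, 0, 0], [0, 0, 0]],
  [-1, [0, 0, 0], [0, 0, 0]],
])

```text
t: 31.0
ee_pos: [663.9, -168.6, 205.5]
orientation: [-2.22, -2.22, 0.002]
ft_force: [-0.9, 0.1, -1.4]
width: 59.4
grasp_force: 30.0
```

```bash
python3 weigh.py 543.7 197.2 207
```

```text
F mean [ 0.24 -0.09 -1.4 ] std [0.37 0.4  0.59] grams 142 +- 19 tau [-62.35 -28.53]
t 31.5 p [ 664.9 -168.9  207. ] yaw_y 0.02 tilt [-0.  0.] F [ 0.26  0.49 -0.46] w 59.7 g 30.0 q [-0.27  0.53  1.5  -0.    1.12 -0.27]
tool shift units [ 7.322 -2.423  0.   ] turn z units 0.0
```

Yellow weighs about 142 g and goes to the tray at (544,-401).

apply_moves([
  [-1, [-0.5, -0.5, 0], [0, 0, 0]],
  [-1, [-0.8, -0.5, 0], [0, 0, 0]],
  [-1, [-0.8, -0.5, 0], [0, 0, 0]],
  [-1, [-0.8, -0.4, 0], [0, 0, 0]],
  [-1, [-0.8, -0.3, 0], [0, 0, 0]],
  [-1, [-0.6, -0.22, 0], [0, 0, 0]],
  [-1, [-0.34, 0, 0.1], [0, 0, 0]],
  [-1, [0, 0, 0.4], [0, 0, 0]],
])

```text
t: 32.5
ee_pos: [545.0, -402.1, 182.4]
orientation: [2.22, 2.218, 0.001]
ft_force: [-0.8, 0.9, -1.8]
width: 59.8
grasp_force: 30.0
```

apply_moves([
  [-1, [0, 0, 0.7], [0, 0, 0]],
  [-1, [0, 0, 0.8], [0, 0, 0]],
  [-1, [0, 0, 0.5], [0, 0, 0]],
  [-1, [0, 0, 0.3], [0, 0, 0]],
  [-1, [0, 0, 0.1], [0, 0, 0]],
  [-1, [0, 0, 0], [0, 0, 0]],
])

```text
t: 33.25
ee_pos: [544.5, -400.7, 62.4]
orientation: [2.22, 2.222, 0.0]
ft_force: [-0.9, -0.3, -1.2]
width: 59.7
grasp_force: 30.0
```

apply_moves([
  [-1, [0, 0, 0.06], [0, 0, 0]],
  [-1, [0, 0, 0.04], [0, 0, 0]],
  [-1, [0, 0, 0], [0, 0, 0]],
])

```text
t: 33.62
ee_pos: [544.0, -401.0, 57.4]
orientation: [2.221, 2.221, 0.0]
ft_force: [0.5, -0.1, -1.1]
width: 59.8
grasp_force: 30.0
```

```bash
python3 weigh.py 544 -401 54 2
```

```text
F mean [ 0.93  0.28 -1.62] std [0.2  0.24 0.17] grams 166 +- 12 tau [-65.   -22.24]
t 33.73 p [ 544.  -401.1   57.4] yaw_y 0.0 tilt [ 0. -0.] F [ 1.13  0.51 -1.79] w 59.5 g 30.0 q [-0.65  0.7   1.59 -0.    0.85 -0.65]
tool shift units [ 0.001 -0.001  0.068] turn z units 0.0
```

apply_moves([
  [-1, [0, 0, 0.04], [0, 0, 0]],
  [-1, [0, 0, 0.04], [0, 0, 0]],
  [-1, [0, 0, 0], [0, 0, 0]],
])

```text
t: 34.1
ee_pos: [544.1, -401.0, 54.2]
orientation: [2.221, 2.222, -0.0]
ft_force: [-2.6, 0.6, 8.0]
width: 59.3
grasp_force: 30.0
```

apply_moves([
  [1, [0, 0, 0], [0, 0, 0]],
  [1, [0, 0, 0], [0, 0, 0]],
  [1, [0, 0, 0], [0, 0, 0]],
  [1, [0, 0, -0.6], [0, 0, 0]],
  [1, [0, 0, -0.8], [0, 0, 0]],
  [1, [0, 0, -0.8], [0, 0, 0]],
  [1, [0, 0, -0.8], [0, 0, 0]],
  [1, [0.3, 0.1, -0.8], [0, 0, 0]],
])

```text
t: 35.1
ee_pos: [548.7, -386.4, 244.3]
orientation: [2.222, 2.22, -0.0]
ft_force: [0.8, 0.8, 0.2]
width: 87.5
grasp_force: 0.0
```

apply_moves([
  [1, [0.7, 0.2, 0], [0, 0, 0]],
  [1, [0.7, 0.2, 0], [0, 0, 0]],
  [1, [0.7, 0.2, 0], [0, 0, 0]],
  [1, [0.7, 0.2, 0], [0, 0, 0]],
  [1, [0.6, 0.2, 0], [0, 0, 0]],
  [1, [0.5, 0.2, 0], [0, 0, 0]],
  [1, [0, 0, 0], [0, 0, 0]],
  [1, [0, 0, 0], [0, 0, 0]],
])

```text
t: 36.1
ee_pos: [608.7, -191.4, 243.1]
orientation: [2.221, 2.222, -0.001]
ft_force: [-0.3, -0.2, 0.1]
width: 87.8
grasp_force: 0.0
```

```bash
python3 lids.py; python3 st.py 660 -72 47
```

```text
wrist 660.75 -73.25 r 30.25 bgr [217 209 207]
wrist 760.25 -111.25 r 30.5 bgr [176 201  94]
wrist 405.75 -162.25 r 28.5 bgr [ 43 129 202]
wrist 442.25 -61.75 r 30.45 bgr [177 195 204]
[178.  63.] 0.92 [437.  -62.1]
[446. 104.] 0.83 [ 760.2 -108.1]
[162. 148.] 0.73 [ 403.8 -162.3]
[362.  72.] 0.72 [655.7 -71.5]
[281. 314.] 0.61 [ 545.9 -407.3]
t 36.2 p [ 608.6 -191.8  243.1] yaw_y -0.04 tilt [-0. -0.] F [ 0.47  0.57 -0.06] w 87.8 g 0.0 q [-0.32  0.42  1.58 -0.    1.14 -0.32]
tool shift units [2.398 1.027 3.921] turn z units -0.0
```

apply_moves([
  [1, [0.8, 0.34, 0], [0, 0, 0]],
  [1, [0.8, 0.34, 0.2], [0, 0, 0]],
  [1, [0.78, 0.34, 0.4], [0, 0, 0]],
  [1, [0, 0, 0.7], [0, 0, 0]],
  [1, [0, 0, 0.8], [0, 0, 0]],
  [1, [0, 0, 0.8], [0, 0, 0]],
  [1, [0, 0, 0.7], [0, 0, 0]],
  [1, [0, 0, 0.32], [0, 0, 0]],
])

```text
t: 37.2
ee_pos: [658.7, -72.7, 45.0]
orientation: [-2.221, -2.219, 0.003]
ft_force: [-0.2, -0.1, -0.1]
width: 87.9
grasp_force: 0.0
```

apply_moves([
  [1, [0, 0, 0], [0, 0, 0]],
  [0.1, [0, 0, 0], [0, 0, 0]],
  [-1, [0, 0, 0], [0, 0, 0]],
  [-1, [0, 0, 0], [0, 0, 0]],
  [-1, [0, 0, 0], [0, 0, 0]],
])

```text
t: 37.83
ee_pos: [660.1, -71.9, 48.2]
orientation: [2.221, 2.222, 0.0]
ft_force: [-3.2, -0.1, 6.2]
width: 59.9
grasp_force: 30.0
```

apply_moves([
  [-1, [0, 0, -0.4], [0, 0, 0]],
  [-1, [0, 0, -0.8], [0, 0, 0]],
  [-1, [0, 0, -0.8], [0, 0, 0]],
  [-1, [0, 0, -0.8], [0, 0, 0]],
  [-1, [0, 0, -0.4], [0, 0, 0]],
  [-1, [0, 0, 0], [0, 0, 0]],
  [-1, [0, 0, 0], [0, 0, 0]],
])

```text
t: 38.7
ee_pos: [658.8, -71.7, 205.4]
orientation: [-2.219, -2.22, 0.003]
ft_force: [-0.6, 0.2, -4.9]
width: 59.6
grasp_force: 30.0
```

```bash
python3 weigh.py 543.7 197.2 207
```

```text
F mean [-0.23 -0.12 -5.28] std [0.31 0.41 0.69] grams 538 +- 22 tau [-62.38 -29.48]
t 39.2 p [659.9 -71.9 207. ] yaw_y 0.01 tilt [-0.  0.] F [ 0.04 -0.39 -3.79] w 59.6 g 30.0 q [-0.13  0.5   1.55  0.    1.1  -0.13]
tool shift units [ 5.382 -2.323  0.   ] turn z units 0.0
```

Green weighs about 538 g, so it is full and goes in the socket at (546,272).

apply_moves([
  [-1, [0.5, -0.5, 0], [0, 0, 0]],
  [-1, [0.7, -0.5, 0], [0, 0, 0]],
  [-1, [0.8, -0.5, 0], [0, 0, 0]],
  [-1, [0.8, -0.4, 0], [0, 0, 0]],
  [-1, [0.8, -0.3, 0], [0, 0, 0]],
  [-1, [0.9, -0.07, 0], [0, 0, 0]],
  [-1, [0.9, 0, 0], [0, 0, 0]],
  [-1, [0.8, 0, 0], [0, 0, 0]],
])

```text
t: 40.2
ee_pos: [546.4, 239.8, 207.6]
orientation: [2.22, 2.222, 0.001]
ft_force: [0.5, -0.6, -5.1]
width: 59.8
grasp_force: 30.0
```

apply_moves([
  [-1, [0.69, 0, 0], [0, 0, 0]],
  [-1, [0, 0, 0], [0, 0, 0]],
  [-1, [0, 0, 0.5], [0, 0, 0]],
  [-1, [0, 0, 0.8], [0, 0, 0]],
  [-1, [0, 0, 0.8], [0, 0, 0]],
  [-1, [0, 0, 0.3], [0, 0, 0]],
  [-1, [0, 0, 0], [0, 0, 0]],
  [-1, [0, 0, 0], [0, 0, 0]],
])

```text
t: 41.2
ee_pos: [547.6, 272.9, 88.8]
orientation: [2.221, 2.221, 0.004]
ft_force: [-0.2, 0.5, -4.7]
width: 59.8
grasp_force: 30.0
```

```bash
python3 weigh.py 546.2 272.5 66 2
```

```text
F mean [ 0.24 -0.11 -4.77] std [0.22 0.07 0.32] grams 486 +- 23 tau [-59.48 -22.41]
t 41.3 p [547.5 273.   88.9] yaw_y 0.01 tilt [0.003 0.001] F [ 0.02 -0.18 -5.09] w 59.7 g 30.0 q [ 0.44  0.58  1.74 -0.    0.82  0.44]
tool shift units [-0.012 -0.027  0.458] turn z units 0.0
```

apply_moves([
  [-1, [0, -0.02, 0.2], [0, 0, 0]],
  [-1, [0, 0, 0.2], [0, 0, 0]],
  [-1, [0, 0, 0], [0, 0, 0]],
])

```text
t: 41.68
ee_pos: [544.9, 272.5, 66.3]
orientation: [-2.221, -2.222, 0.002]
ft_force: [-0.4, 0.3, -4.2]
width: 59.7
grasp_force: 30.0
```

apply_moves([
  [-1, [0, 0, 0.06], [0, 0, 0]],
  [-1, [0, 0, 0], [0, 0, 0]],
])

```text
t: 41.92
ee_pos: [546.4, 272.7, 65.8]
orientation: [2.22, 2.221, 0.003]
ft_force: [-1.3, -2.0, 7.9]
width: 59.5
grasp_force: 30.0
```

```bash
python3 weigh.py 546.2 272.5 66 2
```

```text
F mean [-1.3  -2.65  8.25] std [0.13 0.43 0.71] grams -841 +- 51 tau [-53.41 -19.16]
t 42.02 p [546.4 272.7  65.8] yaw_y 0.02 tilt [0.002 0.   ] F [-1.17 -3.08  8.96] w 59.6 g 30.0 q [ 0.44  0.61  1.75 -0.    0.78  0.44]
tool shift units [-0.005 -0.004 -0.004] turn z units 0.0
```

apply_moves([
  [1, [0, 0, 0], [0, 0, 0]],
  [1, [0, 0, 0], [0, 0, 0]],
  [1, [0, 0, 0], [0, 0, 0]],
  [1, [0, 0, -0.4], [0, 0, 0]],
  [1, [0, 0, -0.8], [0, 0, 0]],
  [1, [0, 0, -0.8], [0, 0, 0]],
  [1, [0, 0, -0.8], [0, 0, 0]],
  [1, [-0.3, 0, -0.6], [0, 0, 0]],
])

```text
t: 43.02
ee_pos: [545.9, 258.3, 237.7]
orientation: [2.219, 2.222, 0.005]
ft_force: [0.4, -0.6, -1.1]
width: 87.8
grasp_force: 0.0
```

apply_moves([
  [1, [-0.9, -0.1, 0], [0, 0, 0]],
  [1, [-0.9, -0.1, 0], [0, 0, 0]],
  [1, [-0.9, -0.1, 0], [0, 0, 0]],
  [1, [-0.9, -0.1, 0], [0, 0, 0]],
  [1, [-0.9, -0.1, 0], [0, 0, 0]],
  [1, [-0.9, -0.1, 0], [0, 0, 0]],
  [1, [-0.9, -0.2, 0], [0, 0, 0]],
  [1, [-0.9, -0.2, 0], [0, 0, 0]],
])

```text
t: 44.02
ee_pos: [495.2, -103.9, 235.6]
orientation: [2.22, 2.221, 0.001]
ft_force: [0.2, 0.2, 0.0]
width: 88.0
grasp_force: 0.0
```

apply_moves([
  [1, [-0.8, -0.3, 0], [0, 0, 0]],
  [1, [-0.3, 0, 0], [0, 0, 0]],
  [1, [0, 0, 0], [0, 0, 0]],
])

```text
t: 44.4
ee_pos: [481.0, -157.9, 235.0]
orientation: [2.222, 2.219, 0.001]
ft_force: [-0.7, 0.5, 0.4]
width: 87.8
grasp_force: 0.0
```

```bash
python3 lids.py; python3 st.py 441.5 -62.5 47
```

```text
wrist 441.25 -63.25 r 29.55 bgr [187 199 197]
wrist 760.25 -109.25 r 29.4 bgr [151 172  49]
wrist 402.75 -162.75 r 31.05 bgr [ 41 130 194]
wrist 706.75 -99.75 r 29.8 bgr [20 24  2]
[261. 178.] 0.93 [ 402.6 -166. ]
[298. 336.] 0.9 [ 443.3 -406.2]
[288.  91.] 0.82 [440.7 -60.3]
[368. 336.] 0.76 [ 549.  -407.8]
[549. 134.] 0.66 [ 762.2 -111.6]
t 44.5 p [ 480.9 -156.6  234.5] yaw_y 0.04 tilt [0. 0.] F [-0.56 -0.63 -0.88] w 88.3 g 0.0 q [-0.34  0.23  1.88  0.    1.03 -0.34]
tool shift units [ 1.883 -0.789  3.75 ] turn z units 0.0
```

apply_moves([
  [1, [0.8, -0.3, 0], [0, 0, 0]],
  [1, [0.8, -0.3, 0.2], [0, 0, 0]],
  [1, [0.27, -0.19, 0.4], [0, 0, 0]],
  [1, [0, 0, 0.7], [0, 0, 0]],
  [1, [0, 0, 0.8], [0, 0, 0]],
  [1, [0, 0, 0.7], [0, 0, 0]],
  [1, [0, 0, 0.6], [0, 0, 0]],
  [1, [0, 0, 0.34], [0, 0, 0]],
])

```text
t: 45.5
ee_pos: [440.5, -62.5, 45.7]
orientation: [-2.218, -2.223, 0.002]
ft_force: [-0.4, 0.3, 0.3]
width: 88.0
grasp_force: 0.0
```

apply_moves([
  [1, [0, 0, 0], [0, 0, 0]],
  [0.1, [0, 0, 0], [0, 0, 0]],
  [-1, [0, 0, 0], [0, 0, 0]],
  [-1, [0, 0, 0], [0, 0, 0]],
  [-1, [0, 0, 0], [0, 0, 0]],
])

```text
t: 46.12
ee_pos: [441.3, -64.0, 47.8]
orientation: [2.221, 2.221, 0.001]
ft_force: [-0.9, 1.2, 7.5]
width: 59.7
grasp_force: 30.0
```

apply_moves([
  [-1, [0, 0, -0.4], [0, 0, 0]],
  [-1, [0, 0, -0.8], [0, 0, 0]],
  [-1, [0, 0, -0.8], [0, 0, 0]],
  [-1, [0, 0, -0.8], [0, 0, 0]],
  [-1, [0, 0, -0.4], [0, 0, 0]],
  [-1, [0, 0, 0], [0, 0, 0]],
  [-1, [0, 0, 0], [0, 0, 0]],
])

```text
t: 47.0
ee_pos: [440.2, -63.9, 206.3]
orientation: [-2.22, -2.221, 0.001]
ft_force: [-0.3, 0.1, -1.9]
width: 59.5
grasp_force: 30.0
```

```bash
python3 weigh.py 548.7 348 207 14
```

```text
F mean [-0.09  0.12 -1.43] std [0.54 0.41 0.46] grams 146 +- 13 tau [-36.44 -24.41]
t 47.7 p [441.  -63.9 207.2] yaw_y 0.02 tilt [ 0. -0.] F [ 0.1   0.16 -1.48] w 59.4 g 30.0 q [-0.17  0.18  2.03 -0.    0.94 -0.17]
tool shift units [8.238e+00 2.157e+00 4.000e-03] turn z units 0.0
```

White weighs about 146 g and goes to the tray at (494,-302).

apply_moves([
  [-1, [-0.5, 0.15, 0], [0, 0, 0]],
  [-1, [-0.8, 0.2, 0], [0, 0, 0]],
  [-1, [-0.8, 0.2, 0], [0, 0, 0]],
  [-1, [-0.8, 0.2, 0], [0, 0, 0]],
  [-1, [-0.8, 0.2, 0], [0, 0, 0]],
  [-1, [-0.6, 0.11, 0], [0, 0, 0]],
  [-1, [-0.46, 0, 0.1], [0, 0, 0]],
  [-1, [0, 0, 0.4], [0, 0, 0]],
])

```text
t: 48.7
ee_pos: [494.5, -303.9, 182.5]
orientation: [2.221, 2.218, 0.001]
ft_force: [-0.4, 0.5, -1.8]
width: 59.5
grasp_force: 30.0
```

apply_moves([
  [-1, [0, 0, 0.7], [0, 0, 0]],
  [-1, [0, 0, 0.8], [0, 0, 0]],
  [-1, [0, 0, 0.5], [0, 0, 0]],
  [-1, [0, 0, 0.3], [0, 0, 0]],
  [-1, [0, 0, 0.1], [0, 0, 0]],
  [-1, [0, 0, 0], [0, 0, 0]],
])

```text
t: 49.45
ee_pos: [494.3, -302.1, 62.5]
orientation: [2.221, 2.221, 0.0]
ft_force: [0.3, 0.2, -0.8]
width: 59.6
grasp_force: 30.0
```

apply_moves([
  [-1, [0, 0, 0.08], [0, 0, 0]],
  [-1, [0, 0, 0.06], [0, 0, 0]],
  [-1, [0, 0, 0], [0, 0, 0]],
])

```text
t: 49.82
ee_pos: [494.0, -301.9, 55.2]
orientation: [2.221, 2.222, -0.0]
ft_force: [-0.7, -0.5, -1.3]
width: 59.4
grasp_force: 30.0
```

```bash
python3 weigh.py 494 -302 54 2
```

```text
F mean [ 0.14  0.27 -1.  ] std [0.02 0.22 0.1 ] grams 102 +- 7 tau [-55.85 -18.61]
t 49.92 p [ 494.1 -302.    55.3] yaw_y 0.02 tilt [ 0. -0.] F [ 0.12  0.49 -0.9 ] w 59.8 g 30.0 q [-0.57  0.59  1.82 -0.    0.73 -0.57]
tool shift units [-0.001 -0.001  0.026] turn z units 0.0
```

apply_moves([
  [-1, [0, 0, 0.03], [0, 0, 0]],
  [-1, [0, 0, 0.03], [0, 0, 0]],
  [-1, [0, 0, 0], [0, 0, 0]],
])

```text
t: 50.3
ee_pos: [494.2, -302.1, 53.8]
orientation: [2.221, 2.221, 0.0]
ft_force: [-3.8, 2.6, 15.8]
width: 59.4
grasp_force: 30.0
```

apply_moves([
  [1, [0, 0, 0], [0, 0, 0]],
  [1, [0, 0, 0], [0, 0, 0]],
  [1, [0, 0, 0], [0, 0, 0]],
  [1, [0, 0, -0.6], [0, 0, 0]],
  [1, [0, 0, -0.8], [0, 0, 0]],
  [1, [0, 0, -0.8], [0, 0, 0]],
  [1, [0, 0, -0.8], [0, 0, 0]],
  [1, [0.3, 0, -0.8], [0, 0, 0]],
])

```text
t: 51.3
ee_pos: [493.9, -287.3, 243.3]
orientation: [2.222, 2.22, -0.0]
ft_force: [0.3, 0.1, -0.7]
width: 87.8
grasp_force: 0.0
```

apply_moves([
  [1, [0.9, 0, 0], [0, 0, 0]],
  [1, [0.9, 0, 0], [0, 0, 0]],
  [1, [0.9, 0, 0], [0, 0, 0]],
  [1, [0.9, 0, 0], [0, 0, 0]],
  [1, [0.9, 0, 0], [0, 0, 0]],
  [1, [0.9, 0, 0], [0, 0, 0]],
  [1, [0.9, 0, 0], [0, 0, 0]],
  [1, [0.9, 0, 0], [0, 0, 0]],
])

```text
t: 52.3
ee_pos: [493.7, 74.5, 242.1]
orientation: [2.221, 2.222, -0.0]
ft_force: [0.4, -0.2, -0.6]
width: 87.7
grasp_force: 0.0
```

apply_moves([
  [0.5, [0.5, 0.3, -0.2], [0, 0, 0]],
  [0.5, [0.2, 0.2, -0.2], [0, 0, 0]],
  [0, [0, 0, 0], [0, 0, 0]],
  [-0.3, [0, 0, 0], [0, 0, 0]],
])

```text
t: 52.8
ee_pos: [518.4, 107.1, 261.8]
orientation: [-2.222, -2.22, 0.002]
ft_force: [0.5, -0.3, 0.8]
width: 51.1
grasp_force: 0.0
```

```bash
python3 st.py
python3 - <<'E'
from lids import *
print("drawer z=102"); im,K,V=lids("wrist",102,(440,640,60,330))
print("tray z=90"); im2,K2,V2=lids("top",90,(370,620,-470,-230))
g=rect(im2,K2,V2,370,860,-480,20,45,1)
im3,_,_=cam("scene")
cv2.imwrite("pics/chk.png",cv2.hconcat([cv2.resize(im,(480,300)),cv2.resize(im3[100:340,190:430],(300,300))]))
E
```

```text
t 52.8 p [518.4 107.1 261.8] yaw_y -0.04 tilt [-0.001 -0.   ] F [ 0.53 -0.32  0.78] w 51.1 g 0.0 q [ 0.18  0.24  1.8  -0.    1.1   0.18]
drawer z=102
wrist 544.75 123.75 r 28.85 bgr [191 209 205]
wrist 541.75 194.75 r 29.05 bgr [136 205 203]
wrist 547.75 273.25 r 29.95 bgr [200 202 199]
tray z=90
top 545.75 -400.25 r 29.4 bgr [177 196 199]
top 496.25 -300.25 r 30.0 bgr [179 199 200]
top 443.75 -427.75 r 29.7 bgr [176 197 200]
```

View pics/chk.png

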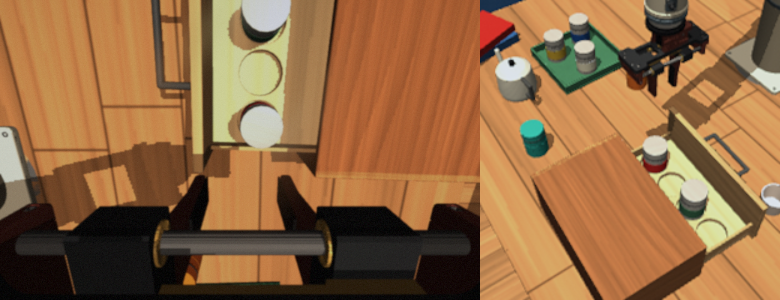

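Red and green stand in the drawer and yellow and white are in place in the tray. The blue tin has been knocked about 25 mm towards the tray's edge, so I check it close up before closing the drawer.

apply_moves([
  [0.5, [-0.9, 0, 0], [0, 0, 0]],
  [1, [-0.9, 0, 0], [0, 0, 0]],
  [1, [-0.9, 0, 0], [0, 0, 0]],
  [1, [-0.9, 0, 0], [0, 0, 0]],
  [1, [-0.9, 0, 0], [0, 0, 0]],
  [1, [-0.9, -0.1, 0], [0, 0, 0]],
  [1, [-0.9, -0.1, 0], [0, 0, 0]],
  [1, [-0.9, -0.1, 0], [0, 0, 0]],
])

```text
t: 53.95
ee_pos: [503.1, -253.8, 262.1]
orientation: [-2.222, -2.221, 0.0]
ft_force: [-0.3, -0.0, -0.6]
width: 88.0
grasp_force: 0.0
```

apply_moves([
  [1, [-0.9, -0.1, 0], [0, 0, 0]],
  [1, [-0.9, -0.1, 0], [0, 0, 0]],
  [1, [-0.9, -0.1, 0], [0, 0, 0]],
  [1, [-0.9, -0.1, 0], [0, 0, 0]],
  [1, [-0.4, 0, 0], [0, 0, 0]],
  [1, [0, 0, 0], [0, 0, 0]],
  [1, [0, 0, 0], [0, 0, 0]],
])

```text
t: 54.82
ee_pos: [484.0, -450.6, 261.9]
orientation: [-2.22, -2.222, -0.001]
ft_force: [0.3, -0.2, -0.5]
width: 87.5
grasp_force: 0.0
```

```bash
python3 st.py
python3 - <<'E'
from lids import *
im,K,V=lids("wrist",90,(370,620,-480,-230))
for d in ctrl.pinpoint("tin0","wrist"): print(np.round(d["xy"]),round(d["score"],2),onz(K,V,d["xy"],6)[:2])
for d in ctrl.pinpoint("tray","wrist")[:1]: print("tray",onz(K,V,d["xy"],0)[:2])
im2,_,_=cam("scene")
cv2.imwrite("pics/chk2.png",cv2.hconcat([cv2.resize(im,(480,300)),cv2.resize(im2[100:180,220:320],(320,300),interpolation=cv2.INTER_CUBIC)]))
E
```

```text
t 54.83 p [ 484.  -450.6  261.9] yaw_y 0.05 tilt [-0.001  0.001] F [ 0.32 -0.25 -0.46] w 87.5 g 0.0 q [-0.77  0.44  1.51  0.    1.19 -0.77]
wrist 443.25 -428.25 r 29.4 bgr [194 211 210]
wrist 545.75 -401.25 r 29.45 bgr [205 213 210]
wrist 496.25 -300.75 r 30.45 bgr [208 211 207]
[368. 131.] 0.89 [ 543.3 -400.2]
[332.  49.] 0.67 [ 494.9 -303.9]
[292. 151.] 0.55 [ 443.7 -426.2]
tray [ 495.9 -352.3]
```

View pics/chk2.png

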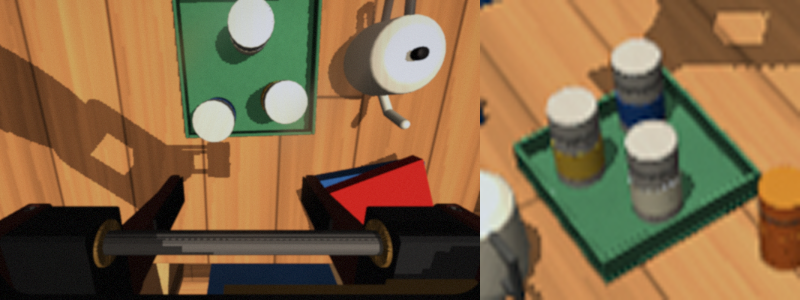

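Blue stands upright on the tray floor. Its origin is at (443.7,-426) and its lid at (443,-428), which is 75 mm from the tray's middle, against the wall and inside the limit. The kettle is untouched. Now I go to the front of the handle with shut fingers.

apply_moves([
  [0, [0.86, -0.14, 0], [0, 0, 0]],
  [-1, [0.86, -0.14, 0], [0, 0, 0]],
  [-1, [0.86, -0.14, 0], [0, 0, 0]],
  [-1, [0.86, -0.14, 0], [0, 0, 0]],
  [-1, [0.86, -0.14, 0], [0, 0, 0]],
  [-1, [0.86, -0.14, 0], [0, 0, 0]],
  [-1, [0.86, -0.14, 0], [0, 0, 0]],
  [-1, [0.86, -0.14, 0], [0, 0, 0]],
])

```text
t: 56.02
ee_pos: [427.5, -106.1, 262.5]
orientation: [2.22, 2.222, 0.001]
ft_force: [1.4, 1.3, -0.7]
width: 11.2
grasp_force: 0.0
```

apply_moves([
  [-1, [0.86, -0.14, 0], [0, 0, 0]],
  [-1, [0.86, -0.14, 0], [0, 0, 0]],
  [-1, [0.86, -0.14, 0], [0, 0, 0]],
  [-1, [0.86, -0.14, 0], [0, 0, 0]],
  [-1, [0.86, -0.14, 0], [0, 0, 0]],
  [-1, [0.86, -0.14, 0], [0, 0, 0]],
  [-1, [0.86, -0.14, 0], [0, 0, 0]],
  [-1, [0.86, -0.14, 0], [0, 0, 0]],
])

```text
t: 57.02
ee_pos: [371.0, 237.8, 262.6]
orientation: [2.22, 2.223, 0.001]
ft_force: [1.4, 0.5, -0.2]
width: 0.2
grasp_force: 0.0
```

apply_moves([
  [-1, [0, 0, 0], [0, 0, 0]],
])

```text
t: 57.15
ee_pos: [371.0, 238.5, 262.4]
orientation: [-2.216, -2.227, -0.001]
ft_force: [0.4, 0.3, -1.0]
width: 0.8
grasp_force: 0.0
```

```bash
python3 st.py 372 240 88
python3 - <<'E'
from loc import *
im,K,V=cam("wrist"); 
for d in ctrl.pinpoint("drawer_handle","wrist")[:2]: print(d,onz(K,V,d["xy"],105))
E
```

```text
t 57.15 p [371.  238.5 262.4] yaw_y 0.28 tilt [0.001 0.001] F [ 0.4   0.3  -0.96] w 0.8 g 0.0 q [0.54 0.09 1.98 0.   1.07 0.54]
tool shift units [0.028 0.017 3.489] turn z units 0.003
{'xy': [364.0, 187.4], 'score': 0.79} [414.4 236.8 105. ]
```

apply_moves([
  [-1, [0, 0, 0.6], [0, 0, 0]],
  [-1, [0, 0, 0.8], [0, 0, 0]],
  [-1, [0, 0, 0.8], [0, 0, 0]],
  [-1, [0, 0, 0.8], [0, 0, 0]],
  [-1, [0, 0, 0.49], [0, 0, 0]],
  [-1, [0, 0, 0], [0, 0, 0]],
])

```text
t: 58.0
ee_pos: [370.9, 234.4, 86.5]
orientation: [-2.222, -2.22, 0.006]
ft_force: [-0.6, 0.2, 0.2]
width: 0.6
grasp_force: 0.0
```

apply_moves([
  [-1, [0, 0.2, 0], [0, 0, 0]],
  [-1, [0, 0.2, 0], [0, 0, 0]],
  [-1, [0, 0.3, 0], [0, 0, 0]],
  [-1, [-0.01, 0.3, 0], [0, 0, 0]],
  [-1, [-0.01, 0.3, 0], [0, 0, 0]],
  [-1, [-0.01, 0.3, 0], [0, 0, 0]],
  [-1, [-0.01, 0.3, 0], [0, 0, 0]],
  [-1, [-0.01, 0.3, 0], [0, 0, 0]],
])

```text
t: 59.0
ee_pos: [482.8, 233.5, 87.6]
orientation: [-2.221, -2.222, 0.0]
ft_force: [-4.4, 0.8, 2.8]
width: 0.3
grasp_force: 1.9
```

```bash
python3 st.py 538 236 88
python3 - <<'E'
from loc import *
im,K,V=cam("wrist"); 
for d in ctrl.pinpoint("drawer_handle","wrist")[:2]: print(d,onz(K,V,d["xy"],105))
E
```

```text
t 59.0 p [482.8 233.5  87.6] yaw_y 0.01 tilt [-0. -0.] F [-4.36  0.84  2.8 ] w 0.3 g 1.9 q [0.43 0.49 1.91 0.   0.74 0.43]
tool shift units [ 0.049  1.104 -0.008] turn z units 0.0
{'xy': [351.5, 261.2], 'score': 0.69} [497.8 235.  105. ]
```

apply_moves([
  [-1, [0, 0.25, 0], [0, 0, 0]],
  [-1, [0, 0.25, 0], [0, 0, 0]],
  [-1, [0, 0.25, 0], [0, 0, 0]],
  [-1, [0, 0.15, 0], [0, 0, 0]],
  [-1, [0, 0.1, 0], [0, 0, 0]],
  [-1, [0, 0, 0], [0, 0, 0]],
])

```text
t: 59.85
ee_pos: [532.9, 233.9, 87.9]
orientation: [2.221, 2.221, 0.003]
ft_force: [-0.5, -0.9, -0.8]
width: 0.5
grasp_force: 0.0
```

apply_moves([
  [-1, [0, 0.08, 0], [0, 0, 0]],
  [-1, [0, 0, 0], [0, 0, 0]],
])

```text
t: 60.1
ee_pos: [536.3, 233.8, 87.9]
orientation: [2.221, 2.222, 0.002]
ft_force: [-0.7, 1.0, -0.6]
width: 0.4
grasp_force: 0.4
```

apply_moves([
  [-1, [0, 0.06, 0], [0, 0, 0]],
  [-1, [0, 0, 0], [0, 0, 0]],
])

```text
t: 60.35
ee_pos: [539.2, 233.7, 87.8]
orientation: [2.221, 2.222, 0.001]
ft_force: [-1.2, -0.1, -0.1]
width: 0.3
grasp_force: 0.7
```

apply_moves([
  [-1, [0, 0.06, 0], [0, 0, 0]],
  [-1, [0, 0, 0], [0, 0, 0]],
])

```text
t: 60.6
ee_pos: [542.3, 233.6, 87.7]
orientation: [2.221, 2.221, 0.001]
ft_force: [-0.6, 0.2, 0.8]
width: 0.7
grasp_force: 0.7
```

apply_moves([
  [-1, [0, 0.06, 0], [0, 0, 0]],
  [-1, [0, 0, 0], [0, 0, 0]],
])

```text
t: 60.85
ee_pos: [544.5, 233.5, 87.6]
orientation: [-2.221, -2.221, 0.002]
ft_force: [-3.9, -0.3, 2.0]
width: 0.7
grasp_force: 2.3
```

apply_moves([
  [-1, [0, 0.06, 0], [0, 0, 0]],
  [-1, [0, 0, 0], [0, 0, 0]],
])

```text
t: 61.1
ee_pos: [544.6, 233.3, 87.2]
orientation: [-2.219, -2.218, 0.009]
ft_force: [-13.4, 2.1, 8.9]
width: 0.6
grasp_force: 7.0
```

apply_moves([
  [-1, [0, 0.04, 0], [0, 0, 0]],
  [-1, [0, 0, 0], [0, 0, 0]],
])

```text
t: 61.35
ee_pos: [544.6, 233.2, 87.1]
orientation: [-2.218, -2.217, 0.014]
ft_force: [-20.3, 2.3, 12.5]
width: 0.5
grasp_force: 10.3
```

Contact is firm with no further travel, so the drawer is shut. I back off and check.

apply_moves([
  [-1, [0, -0.2, 0], [0, 0, 0]],
  [-1, [0, -0.6, 0], [0, 0, 0]],
  [-1, [0, -0.6, 0], [0, 0, 0]],
  [-1, [0, -0.4, -0.4], [0, 0, 0]],
  [-1, [0, 0, -0.8], [0, 0, 0]],
  [-1, [0, 0, -0.8], [0, 0, 0]],
  [-1, [0, 0, -0.8], [0, 0, 0]],
  [-1, [0, 0, 0], [0, 0, 0]],
])

```text
t: 62.35
ee_pos: [462.6, 234.6, 231.1]
orientation: [2.219, 2.219, 0.013]
ft_force: [0.3, -0.1, -0.8]
width: 0.6
grasp_force: 0.0
```

```bash
python3 st.py
python3 - <<'E'
from lids import *
im,K,V=cam("wrist")
for d in ctrl.pinpoint("drawer_handle","wrist")[:1]: print(d,onz(K,V,d["xy"],105))
im2,K2,V2=lids("top",90,(370,620,-470,-230))
for l in("kettle","cup0"):
    for d in ctrl.pinpoint(l,"top"): print(l,np.round(d["xy"]),round(d["score"],2),onz(K2,V2,d["xy"],0)[:2])
im3,_,_=cam("scene"); cv2.imwrite("pics/fin.png",im3)
E
```

```text
t 62.35 p [462.6 234.6 231.1] yaw_y 0.02 tilt [0.008 0.003] F [ 0.28 -0.08 -0.78] w 0.6 g 0.0 q [ 0.45  0.25  1.86 -0.    1.02  0.45]
{'xy': [422.9, 197.7], 'score': 0.89} [559.3 230.3 105. ]
top 495.75 -298.75 r 28.85 bgr [187 209 207]
top 545.75 -400.25 r 29.8 bgr [182 203 207]
top 443.75 -426.25 r 29.05 bgr [184 204 208]
kettle [459. 151.] 0.98 [ 707.6 -340.9]
cup0 [225. 269.] 0.68 [371.  365.5]
```

View pics/fin.png

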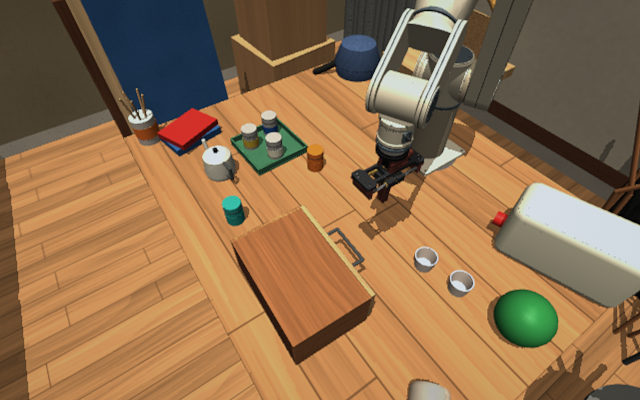

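The drawer is shut, with the handle back at (350,242). Three tins stand in the tray near (260,135), and the kettle and cups are unmoved. I hand the job in.

```bash
python3 -c "
from workcell import ctrl
print(ctrl.close_job())"
```

```text
the job is handed in; nothing more can be done
None
```

The job is handed in, with no verdict returned: the full tins, red (about 420 g) and green (about 500 g), stand in drawer sockets, blue, yellow and white stand in the tray, the drawer is shut, the kettle and cups are in place, and blue was knocked about 25 mm mid-run to an estimated 75 mm from the tray's middle (limit 80).

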